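Fold back the bifold dust cover and stack the second tote in the bay

TASK

Push the bifold dust cover of the steel bay back until its two panels stand folded flat against each other, and leave it so. Then stack the empty tote from the bench on the tote in the bay, turned end for end so that its feet rest on the rim lugs of the lower tote (card holders at opposite ends) and it stands level, held inside the rim rather than nested; set it down, do not drop it. Leave the spray can, the brush and the tube offcut where they are.

Things in the scene. Friction and masses are not known exactly. Their poses are not given: they have to be found in the camera images.
- bay: Fixed dark steel frame, 214 (x) by 252 (y) mm, rim 150 mm high; opening 190 x 228 mm; side sheets 49 mm high, floor 4 mm thick. Origin: centre of its underside, z up. The bifold cover is hinged along the -y rim (line along x at y -110, z 153 mm) and folds towards -y; the lower tote stands under its +y half.
- cover (a joint): Lean in rad of the first panel (198 x 110 x 3 mm, hinged on the bay's -y rim). The second, equal panel is hinged to its top edge and its free edge runs along the rim, so both make a tent, each leaning by this angle. 0: flat over the opening; 1.56: stop, both upright, folded together, 110 mm above the rim. Starts 0.5 to 0.85. Stiff hinges: stays where left.
- cover_bar (a point): Middle of the round push bar (12 mm thick, 130 mm long, along the bay's x) standing 30 mm off the outer face of the free panel, half-way along it. Pushed from its +y side towards the bay's -y (about 3 to 8 N) it travels nearly level, 50 to 65 mm above the rim; when folded it is at y -76, z 210 mm in the bay frame.
- lower_tote: Grey steel stack-nest tote, 0.9 kg with a few stubs, loose on the bay floor. 156 (x) by 130 (y) mm at the collar (164 x 138 over the flared lip), 76 mm high; 124 x 96 mm below 40 mm. Origin: centre of its underside, z up; dark card holder on its +x end. An upper tote turned 180 degrees stacks with its underside 64 mm above this origin; turned the same way it nests, at 48 mm.
- lower_lugs (a point): In the lower tote, on its middle at the height of the lug tops, 64 mm above its underside. Four lugs inside the collar, two per long side, at tote x -44 and +16 mm, 12 mm below the rim. Collar inside 150 x 124 mm; a tote's feet measure 143 x 117 mm overall: 3.5 mm play each way.
- upper_post (a point): Middle of the loose empty upper tote (same shape, about 0.4 kg), 38 mm above its underside, on the carrying post that stands in its centre: 20 mm square, sides along the tote's x and y, top 48 mm above the underside; free beside it 49 mm (x), 35 mm (y). Grip it from above. Axes: +x to its card holder, z up. Feet at x +44 and -16 mm. Stacked, it is 102 mm above the lower tote's origin.
- upper_card (a point): Middle of the dark card holder on the outside of the upper tote's +x end, 80 mm from its middle and 55 mm above its underside.
- spray_can: Bystander: white spray can, 58 mm across, 160 mm high, standing. Origin: centre of its underside.
- wire_brush: Bystander: hand brush 200 mm long, lying. Origin: under its middle.
- tube_offcut: Bystander: 160 mm length of 40 mm square steel tube, lying. Origin: under its middle.

How it is judged:
By the outcome, as a careful person would: the job done as asked, in the order asked, and still so for the second after the job is handed in, with the robot touching nothing.
It also fails if it takes over 62 s, if anything falls off the work surface, if the arm or the gripper's body presses on something with over 40 N, if the wrist force passes 120 N, or if a joint passes its speed limit or range.

ROBOT

A 6-joint arm with a two-finger parallel gripper is mounted at the origin on the work surface. World frame = base frame: x ahead of the robot, y to its left, z up, the work surface at z = 0. Lengths are in mm, angles in rad, forces in N, time in s.
With the tool pointing down it reaches from about 350 to 975 mm from the base axis. Payload 7.1 kg.
Tool frame: the origin (TCP) lies at the very end of the fingers, on their centre line; the grasp point (between the pads) lies 19 mm behind it; z points along the fingers, x is the direction in which the jaws open and shut, and the axes are right-handed (so a half turn about z gives the same grasp; the last joint's range is limited). The gripper opens to 88 mm and grips with 3 to 60 N. Pads are 20 mm wide; open, the fingers measure 115 mm over their backs; the gripper's body (75 mm by 178 mm) begins 61 mm behind the grasp point.
Start: joints at [-1.323, 0.423, 1.63, -0, 1.089, -0.019], TCP at [164.797, -602.865, 199.275] pointing down, gripper open.
Joint ranges: [-3, 3], [-0.9, 2.11], [0.09, 2.58], [-1.31, 4.45], [0.11, 2.69], [-2.54, 2.54]. Speed limits (rad/s): [2.39, 2.39, 3.01, 3.14, 3.14, 3.14].

INTERFACE

Orientations are given as a rotation vector (axis times angle).
In Python, from workcell import * gives the robot as it stands.
- The arm moves only by the tool arm_command, never from a script. Its argument "increments" is a list of rows, each a list of 2 entries, a list of its own where there are three numbers: the shift along the tool's x, y, z in cm, then the turn about the tool's z in degrees. In form: [[[dx, dy, dz], turn], ...]. A call has 1 to 20 rows; each row shifts and turns the pose as measured when the row begins, along the tool's axes as they then stand; what a row does not reach is not made up. A row lasts 1/10 s, in which the tool goes at most 50 mm and 8.59 degrees, less where a joint would pass 70% of its speed; a pose out of reach is approached as far as the arm can. A call is refused whole if a number of a shift passes 5 or a number of a turn 8.59, either way. A call with a gripper value outside its range is refused whole. "gripper" is the opening, from 0 (shut) to 1 (fully open), set as the call begins (left out, the last holds). The fingers move at their own pace and stop on an object; the grip force is fixed at half the most. Time passes only in rows, so rows that do not move let the fingers close. It gives the time, the measured TCP pose, the force and the opening at its end, in the units of the state.
- get_obs(): the state, without advancing time (a new reading comes with each control period).
- get_image(name): name is "scene" or "top" or "wrist"; returns the picture (420x560x3 uint8, red, green, blue); there is no depth.
- camera_params(name): a dict with "K" (3x3 intrinsics, pixels), "rvec" (rotation vector, rad) and "tvec" (3), from world to camera coordinates, as OpenCV has them; the wrist camera has in their place "T_tool_cam" (4x4, takes a point from camera to tool coordinates, whose origin is the TCP and whose axes are the tool frame's). Camera axes: x right, y down, z forward; pixel columns grow to the right and rows downward; lengths in mm; the calibration is good to about 2 mm. A picture is of the moment at which its call begins: read the wrist's pose just before it. camera_params takes no time and is no camera call.
- close_job(): hands the job in, once; it reports no verdict.
The state is a dict: "t": time; "qpos": joint angles; "qvel": joint speeds; "joint_torque": joint torques, N m; "ee_pos": TCP position; "orientation": TCP orientation; "ft_force": force on the tool from outside, world axes, zero at the start; "moment": the same for the moment, N m; "width": finger opening in mm.
Only numpy, scipy, OpenCV 4.12 (cv2) and the standard library are available. Lean on these libraries where they do the work, as an engineer would, in place of code of your own. Each camera call takes 0.05 s, during which the arm holds its last target.

## Working session

There is one attempt and no reset: what is moved stays moved. The work goes in short steps, Python scripts to look and compute and a tool call to move; the robot and the scene stay as the last step left them, time stands still between calls to the robot, and variables do not carry over. Pictures are saved under pics/ and viewed, and the job is handed in when it is done.

Besides the shell and the picture viewer there is one more tool, called after "Request:" as name(argument=value, ...), one argument or row to a line, values as JSON. arm_command: Moves the arm, as the interface text tells. Its arguments: {"type":"object","properties":{"increments":{"type":"array","items":{"type":"array"}},"gripper":{"type":"number"}},"required":["increments"]}

```bash
mkdir -p pics; ls; python3 - <<'E'
from workcell import *
import cv2
o=get_obs();print({k:o[k] for k in('t','ee_pos','orientation','ft_force','width')})
for n in('scene','top'):
    cv2.imwrite(f'pics/{n}0.png',get_image(n)[:,:,::-1]); print(n,camera_params(n))
print(camera_params('wrist'))
E
```

```text
pics
{'t': 0.0, 'ee_pos': array([ 164.66991399, -602.31959986,  198.51484089]), 'orientation': array([-2.49643952e+00,  1.90567694e+00,  1.82166570e-03]), 'ft_force': array([ 0.05248047, -0.29771698,  0.48886719]), 'width': 87.90816326609875}
scene {'K': array([[471.6037104 ,   0.        , 278.53040045],
       [  0.        , 471.6037104 , 207.63855006],
       [  0.        ,   0.        ,   1.        ]]), 'rvec': array([ 0.83146364, -2.90683745,  0.44249342]), 'tvec': array([ 532.31840876,  237.10342658, 1340.68182784])}
top {'K': array([[428.70756015,   0.        , 279.32389083],
       [  0.        , 428.70756015, 216.86258482],
       [  0.        ,   0.        ,   1.        ]]), 'rvec': array([ 2.16586163, -2.03026728,  0.21824457]), 'tvec': array([  66.12147635,  605.6648217 , 1004.31969114])}
{'K': array([[362.35209552,   0.        , 278.99593018],
       [  0.        , 362.35209552, 207.52141076],
       [  0.        ,   0.        ,   1.        ]]), 'T_tool_cam': array([[ 9.99999532e-01, -8.40004899e-04, -4.79854159e-04,
        -4.27480406e-01],
       [ 9.30725816e-04,  9.70675309e-01,  2.40392552e-01,
        -6.55783430e+01],
       [ 2.63851663e-04, -2.40392886e-01,  9.70675636e-01,
        -1.86347329e+02],
       [ 0.00000000e+00,  0.00000000e+00,  0.00000000e+00,
         1.00000000e+00]])}
```

View pics/scene0.png

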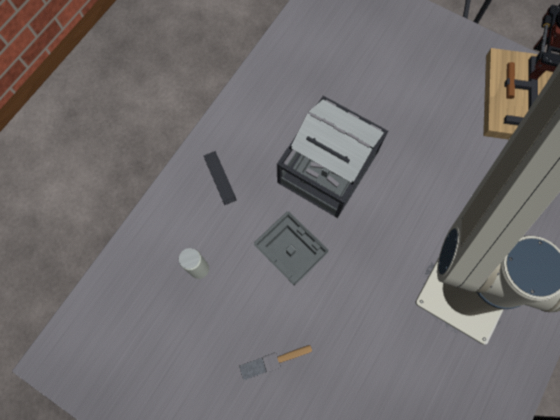

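View pics/top0.png

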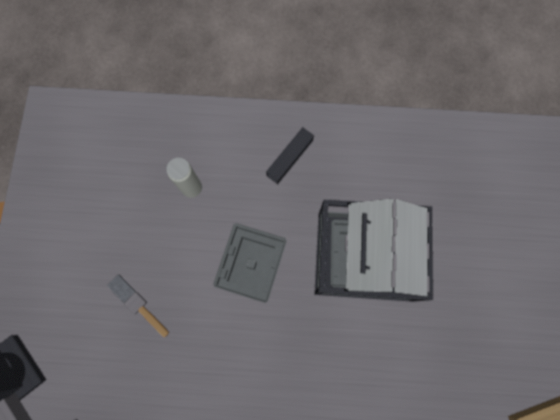

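```bash
cat > h.py <<'E'
import numpy as np,cv2
from scipy.spatial.transform import Rotation as R
from scipy.optimize import least_squares
from workcell import *
P={n:camera_params(n) for n in('scene','top')}
def proj(n,X):
    p=P[n];return cv2.projectPoints(np.asarray(X,float).reshape(-1,3),p['rvec'],p['tvec'],p['K'],None)[0].reshape(-1,2)
def ray(n,uv):
    p=P[n];Rm=R.from_rotvec(p['rvec']).as_matrix();c=-Rm.T@p['tvec']
    return c,Rm.T@np.linalg.inv(p['K'])@[uv[0],uv[1],1]
def atz(n,uv,z):
    c,d=ray(n,uv);return c+d*(z-c[2])/d[2]
def wcam(o):
    T=np.eye(4);T[:3,:3]=R.from_rotvec(o['orientation']).as_matrix();T[:3,3]=o['ee_pos']
    return T@camera_params('wrist')['T_tool_cam']
def wproj(T,X):
    K=camera_params('wrist')['K'];x=(np.asarray(X,float).reshape(-1,3)-T[:3,3])@T[:3,:3]
    return (x/x[:,2:])[:,:2]*K[0,0]+K[:2,2]
def watz(T,uv,z):
    d=T[:3,:3]@np.linalg.inv(camera_params('wrist')['K'])@[uv[0],uv[1],1];c=T[:3,3]
    return c+d*(z-c[2])/d[2]
E
python3 - <<'E'
from h import *
t=cv2.imread('pics/top0.png');s=cv2.imread('pics/scene0.png')
def up(im,x,y,w,h,f,name): cv2.imwrite(name,cv2.resize(cv2.convertScaleAbs(im[y:y+h,x:x+w],alpha=1.5),None,fx=f,fy=f,interpolation=cv2.INTER_CUBIC))
up(t,200,190,250,120,3.2,'pics/t1.png');up(s,240,90,160,200,3,'pics/s1.png')
for uv in[(280,90),(251,265),(375,250)]:print(atz('top',uv,0))
o=get_obs();print(R.from_rotvec(o['orientation']).as_matrix().round(3))
E
```

```text
[984.95652302 128.71359393   0.        ]
[482.66141068 171.50207571   0.        ]
[ 542.62004872 -148.66920044    0.        ]
[[ 0.264 -0.965 -0.   ]
 [-0.965 -0.264  0.001]
 [-0.001 -0.    -1.   ]]
```

View pics/t1.png

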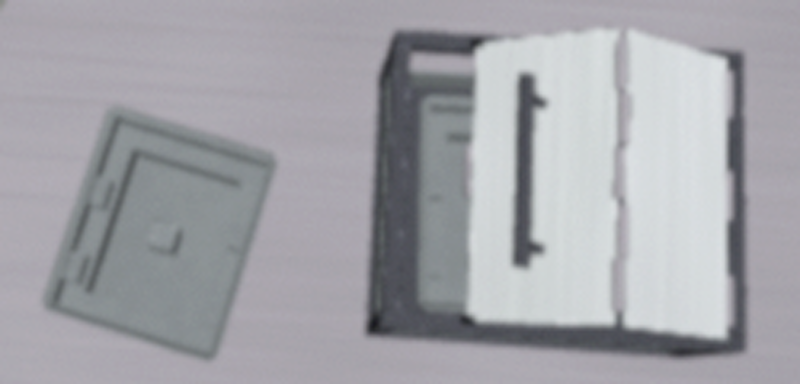

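View pics/s1.png

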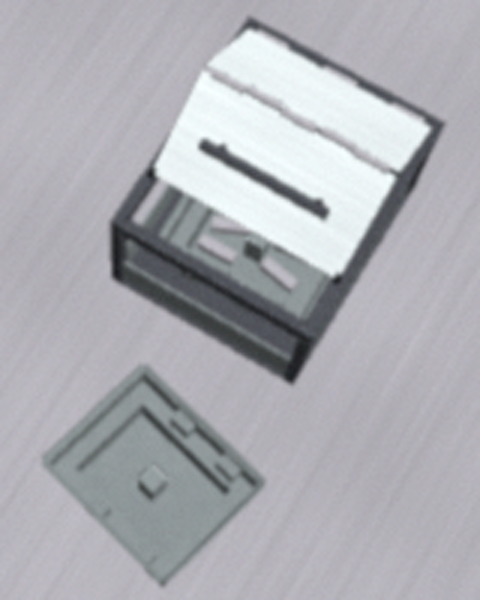

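```bash
cat >> h.py <<'E'
def st(o=None):
    o=o or get_obs();M=R.from_rotvec(o['orientation']).as_matrix()
    return np.array(o['ee_pos']),np.degrees(np.arctan2(M[1,0],M[0,0])),M,o
def plan(targets,step=4.0,tstep=8.0):
    """targets: list of (xyz,yaw_deg or None). world yaw of tool x; prints rows"""
    p,y,M,o=st();p=p.copy();rows=[]
    for q,yw in targets:
        q=np.array(q,float);yw=y if yw is None else yw
        dy=yw-y; n=max(1,int(np.ceil(np.linalg.norm(q-p)/10/step)),int(np.ceil(abs(dy)/tstep)))
        for i in range(n):
            k=n-i;d=(q-p)/k;t=(yw-y)/k
            a=np.radians(y);c,s=np.cos(a),np.sin(a)
            loc=np.array([d[0]*c+d[1]*s, d[0]*s-d[1]*c, -d[2]])/10
            loc=loc.round(2);tt=round(-t,1)
            rows.append([loc.tolist(),tt])
            w=loc*10;p=p+[w[0]*c+w[1]*s, w[0]*s-w[1]*c, -w[2]];y-=tt
    print(len(rows),str(rows).replace(' ',''));print('pred',p.round(1),round(y,1))
E
python3 - <<'E'
from h import *
p,y,M,o=st();print(p,y,np.degrees(o['qpos']).round(1))
plan([((165,-602,400),None),((520,-40,430),0)],4.5,8)
E
```

```text
[ 164.67976913 -602.37873064  198.57903413] -74.71406899037157 [-75.8  24.3  93.4   0.   62.4  -1.1]
20 [[[-0.01,-0.01,-4.03],np.float64(-0.0)],[[-0.0,-0.01,-4.03],np.float64(-0.0)],[[-0.01,-0.01,-4.03],np.float64(-0.0)],[[-0.0,-0.01,-4.03],np.float64(-0.0)],[[-0.01,-0.0,-4.02],np.float64(-0.0)],[[-2.99,-3.27,-0.2],np.float64(-5.0)],[[-2.69,-3.52,-0.2],np.float64(-5.0)],[[-2.38,-3.74,-0.2],np.float64(-5.0)],[[-2.04,-3.93,-0.2],np.float64(-5.0)],[[-1.69,-4.1,-0.2],np.float64(-5.0)],[[-1.33,-4.23,-0.2],np.float64(-5.0)],[[-0.95,-4.33,-0.2],np.float64(-5.0)],[[-0.57,-4.39,-0.2],np.float64(-5.0)],[[-0.19,-4.43,-0.2],np.float64(-5.0)],[[0.2,-4.43,-0.2],np.float64(-5.0)],[[0.58,-4.39,-0.2],np.float64(-4.9)],[[0.96,-4.33,-0.2],np.float64(-5.0)],[[1.33,-4.23,-0.2],np.float64(-4.9)],[[1.68,-4.1,-0.2],np.float64(-5.0)],[[2.03,-3.93,-0.2],np.float64(-4.9)]]
pred [520. -40. 430.] -0.0
```

Request:
arm_command(
  increments=[
    [[0,0,-4],0],
    [[0,0,-4],0],
    [[0,0,-4],0],
    [[0,0,-4],0],
    [[0,0,-4],0],
    [[-3,-3.3,-0.2],-5],
    [[-2.7,-3.5,-0.2],-5],
    [[-2.4,-3.7,-0.2],-5],
    [[-2,-3.9,-0.2],-5],
    [[-1.7,-4.1,-0.2],-5],
    [[-1.3,-4.2,-0.2],-5],
    [[-1,-4.3,-0.2],-5],
    [[-0.6,-4.4,-0.2],-5],
    [[-0.2,-4.4,-0.2],-5],
    [[0.2,-4.4,-0.2],-5],
    [[0.6,-4.4,-0.2],-5],
    [[1,-4.3,-0.2],-5],
    [[1.3,-4.2,-0.2],-5],
    [[1.7,-4.1,-0.2],-5],
    [[2,-3.9,-0.2],-5],
  ],
  gripper=0.5,
)

```text
t: 2.1
ee_pos: [512.2, -13.9, 435.6]
orientation: [-3.129, -0.076, 0.006]
ft_force: [0.6, -1.4, 0.4]
width: 44.1
```

```bash
sed -i 's/tt=round(-t,1)/tt=float(round(-t,1))/' h.py; cat > shot.py <<'E'
from h import *
import sys,pickle
n=sys.argv[1];p,y,M,o=st();im=get_image('wrist')[:,:,::-1]
cv2.imwrite(f'pics/{n}.png',im);pickle.dump(o,open(f'pics/{n}.pkl','wb'))
cv2.imwrite(f'pics/{n}v.png',cv2.resize(cv2.convertScaleAbs(im,alpha=1.4),(800,600),interpolation=cv2.INTER_CUBIC))
print(p.round(1),round(y,1),M[:,2].round(4),o['t'],np.degrees(o['qpos']).round(1),o['width'],o['ft_force'].round(1))
E
python3 shot.py w1
```

```text
[512.2 -13.9 435.6] 2.8 [-0.0044  0.012  -0.9999] 2.1 [-3.3  3.5 89.9  0.7 86.9 -6.2] 44.08454611151137 [ 0.6 -1.4  0.4]
```

View pics/w1v.png

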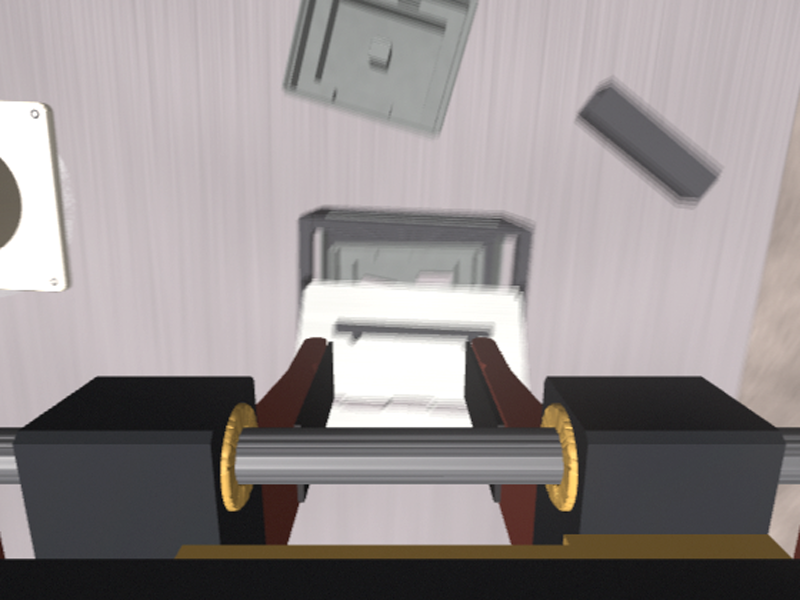

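Request:
arm_command(
  increments=[
    [[0,0,0],0],
    [[0,0,0],0],
    [[0,0,0],0],
  ],
)

```text
t: 2.45
ee_pos: [514.4, -7.7, 434.1]
orientation: [-3.125, -0.093, 0.009]
ft_force: [-0.3, -1.1, -0.0]
width: 44.0
```

```bash
python3 shot.py w2
```

```text
[514.4  -7.7 434.1] 3.4 [-0.0061  0.0151 -0.9999] 2.45 [-2.7  3.8 89.7  0.9 86.9 -6.2] 43.98328934702646 [-0.3 -1.1 -0. ]
```

Request:
arm_command(
  increments=[
    [[0,3,0],0],
    [[0,4,0],0],
    [[0,4,0],0],
    [[0,3,0],0],
    [[0,0,0],0],
    [[0,0,0],0],
  ],
)

```text
t: 3.1
ee_pos: [518.3, -158.7, 432.5]
orientation: [-3.126, -0.073, 0.007]
ft_force: [-0.3, -0.8, 0.2]
width: 43.7
```

```bash
python3 shot.py w3
```

```text
[ 518.3 -158.7  432.5] 2.7 [-0.0051  0.0146 -0.9999] 3.1 [-18.7   6.7  86.7   0.7  87.1 -21.4] 43.74721512316603 [-0.3 -0.8  0.2]
```

View pics/w2v.png

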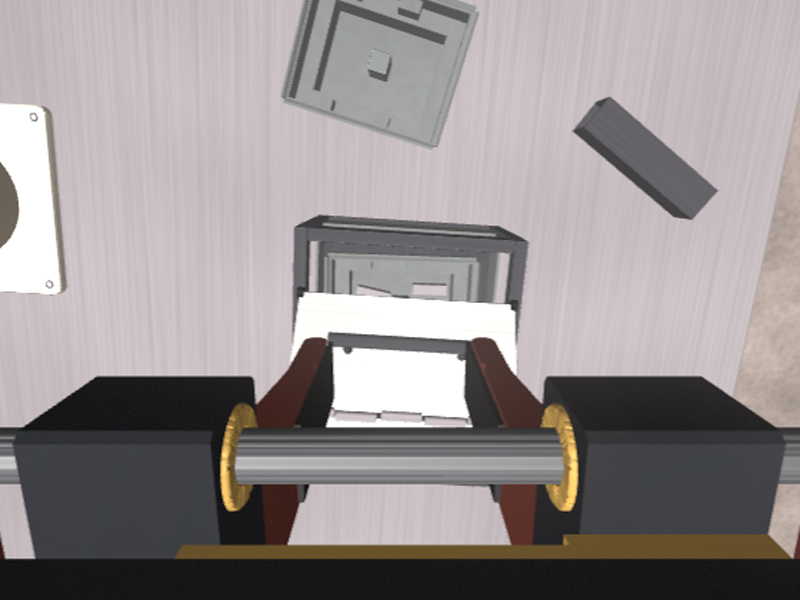

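View pics/w3v.png

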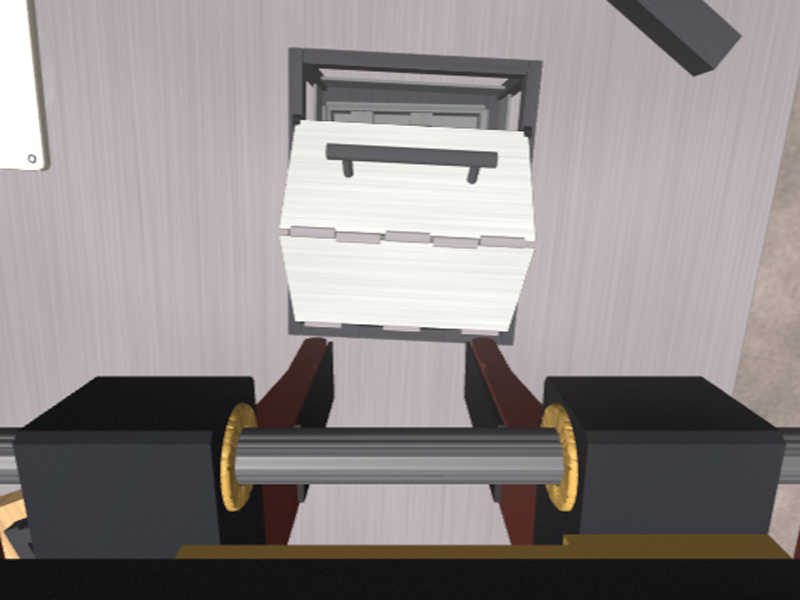

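```bash
cat > fitbay.py <<'E'
from h import *
import pickle
o=pickle.load(open('pics/w3.pkl','rb'));T3=wcam(o);T2=wcam(pickle.load(open('pics/w2.pkl','rb')))
f=560/800
cor=np.array([(289,47),(542,61),(513,345),(289,335)])*f
for uv in cor:print(watz(T3,uv,150).round(1))
B=np.array([(-107,126,150),(107,126,150),(107,-126,150),(-107,-126,150.)])
def tf(q,X):
    c,s=np.cos(q[2]),np.sin(q[2]);X=np.asarray(X,float)
    return np.c_[q[0]+c*X[:,0]-s*X[:,1],q[1]+s*X[:,0]+c*X[:,1],X[:,2]]
fun=lambda q:(wproj(T3,tf(q,B))-cor).ravel()
r=least_squares(fun,[540,-150,0]);print(r.x,np.degrees(r.x[2]),r.fun.round(1))
q=r.x
bar=np.array([(330,152),(497,159)])*f
for L in(.4,.5,.6,.7,.8):
    # ridge
    y=-110+110*np.cos(L);z=153+110*np.sin(L)
    ym=-110+165*np.cos(L);zm=153+55*np.sin(L)
    by=ym+30*np.sin(L);bz=zm+30*np.cos(L)
    print(L,wproj(T3,tf(q,[(-99,y,z),(99,y,z),(-65,by,bz),(65,by,bz)]))/f, tf(q,[(0,by,bz)]),(by,bz))
E
python3 fitbay.py
python3 - <<'E'
import cv2
im=cv2.imread('pics/w3.png');cv2.imwrite('pics/w3c.png',cv2.resize(cv2.convertScaleAbs(im[20:250,180:400],alpha=1.3),None,fx=2.6,fy=2.6,interpolation=cv2.INTER_CUBIC))
E
```

```text
[417.6   5.6 150. ]
[630.6   4.3 150. ]
[ 630.2 -246.9  150. ]
[ 417.2 -247.   150. ]
[ 5.23900060e+02 -1.21045989e+02 -2.39837190e-03] -0.1374165875625127 [-0.4  0.3  0.5 -0.3  0.2  0.3 -0.4 -0.2]
0.4 [[286.33174492 213.76768385]
 [529.61913593 225.71361099]
 [328.5404842  135.1221628 ]
 [496.28877719 143.53339277]] [[524.02875031 -67.38852932 202.04983865]] (np.float64(53.65761427973556), np.float64(202.04983864706233))
0.5 [[283.65066105 220.71174043]
 [531.99444475 232.88332308]
 [327.79074441 140.82885462]
 [496.61076635 149.28133052]] [[524.01802067 -71.86224186 205.69588148]] (np.float64(49.183888870037606), np.float64(205.69588147994233))
0.6 [[281.01193792 229.12598559]
 [534.1684769  241.50560034]
 [327.09141247 148.80665849]
 [496.62351079 157.27728699]] [[524.00347638 -77.92646263 208.81540448]] (np.float64(43.119650661948), np.float64(208.81540448401728))
0.7 [[278.46054017 238.96184189]
 [536.09444382 251.52736674]
 [326.45481457 158.95092776]
 [496.32289824 167.41607576]] [[523.98526278 -85.52059993 211.37723842]] (np.float64(35.52549151907132), np.float64(211.37723841660764))
0.8 [[276.04383897 250.13126764]
 [537.72687738 262.85625493]
 [325.89199856 171.10433287]
 [495.71211744 179.54044211]] [[523.96356185 -94.56877565 213.35578628]] (np.float64(26.47728976926797), np.float64(213.35578627988872))
```

View pics/w3c.png

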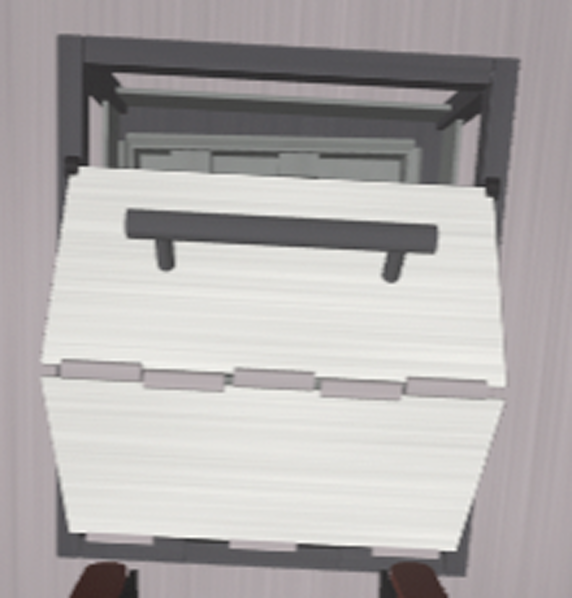

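```bash
python3 - <<'E'
from h import *
plan([((524,-15,420),0),((524,-15,220),0)],4,8)
E
```

```text
10 [[[0.31,-3.58,0.31],0.7],[[0.27,-3.58,0.31],0.7],[[0.23,-3.58,0.32],0.7],[[0.18,-3.58,0.31],0.6],[[-0.0,-0.0,3.33],0.0],[[-0.0,-0.0,3.33],0.0],[[-0.0,-0.0,3.34],0.0],[[-0.0,-0.0,3.33],0.0],[[-0.0,-0.0,3.34],0.0],[[-0.0,-0.0,3.33],0.0]]
pred [524. -15. 220.] 0.0
```

Request:
arm_command(
  increments=[
    [[0.3,-3.6,0.3],0.7],
    [[0.3,-3.6,0.3],0.7],
    [[0.2,-3.6,0.3],0.7],
    [[0.2,-3.6,0.3],0.6],
    [[0,0,3.3],0],
    [[0,0,3.3],0],
    [[0,0,3.3],0],
    [[0,0,3.3],0],
    [[0,0,3.3],0],
    [[0,0,3.3],0],
    [[0,0,0],0],
    [[0,0,0],0],
  ],
)

```text
t: 4.35
ee_pos: [521.3, 5.7, 223.3]
orientation: [-3.125, -0.011, -0.007]
ft_force: [-0.4, 0.7, 0.4]
width: 44.0
```

```bash
python3 shot.py w4
```

```text
[521.3   5.7 223.3] 0.4 [ 0.0044  0.0166 -0.9999] 4.35 [ -1.3  13.7 105.3   1.1  60.7  -2.2] 43.96990456409903 [-0.4  0.7  0.4]
```

View pics/w4v.png

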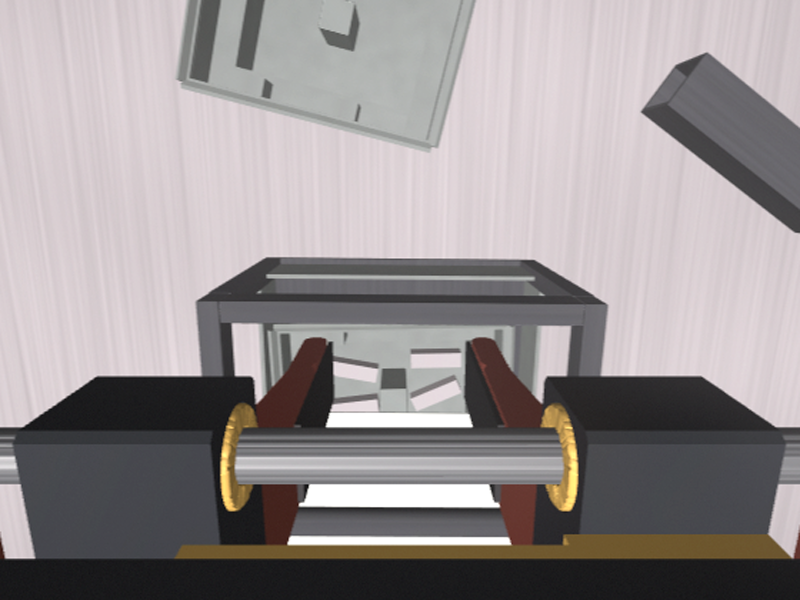

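Request:
arm_command(
  increments=[
    [[0.3,1,1.4],0],
    [[0,2,1.2],0],
    [[0,1.5,0],0],
    [[0,1,0],0],
    [[0,0.5,0],0],
  ],
)

```text
t: 4.9
ee_pos: [530.0, -57.1, 200.5]
orientation: [-3.126, -0.015, -0.027]
ft_force: [0.4, 0.3, 0.3]
width: 43.9
```

Request:
arm_command(
  increments=[
    [[-0.3,0,0.6],0],
    [[0,0.5,0],0],
    [[0,1,0],0],
    [[0,1.2,0],0],
    [[0,1.2,0],0],
  ],
)

```text
t: 5.4
ee_pos: [528.0, -97.9, 194.4]
orientation: [-3.126, -0.017, -0.03]
ft_force: [0.2, -0.2, 0.8]
width: 44.0
```

```bash
python3 shot.py w5; python3 - <<'E'
from h import *
s=get_image('scene')[:,:,::-1]
cv2.imwrite('pics/s2.png',cv2.resize(s[80:230,250:420],None,fx=4,fy=4,interpolation=cv2.INTER_CUBIC))
E
```

```text
[528.  -97.9 194.4] 0.6 [ 0.0193  0.0155 -0.9997] 5.4 [-12.5  16.8 105.4   1.3  56.9 -13.8] 43.960350454874614 [ 0.2 -0.2  0.8]
```

View pics/w5v.png

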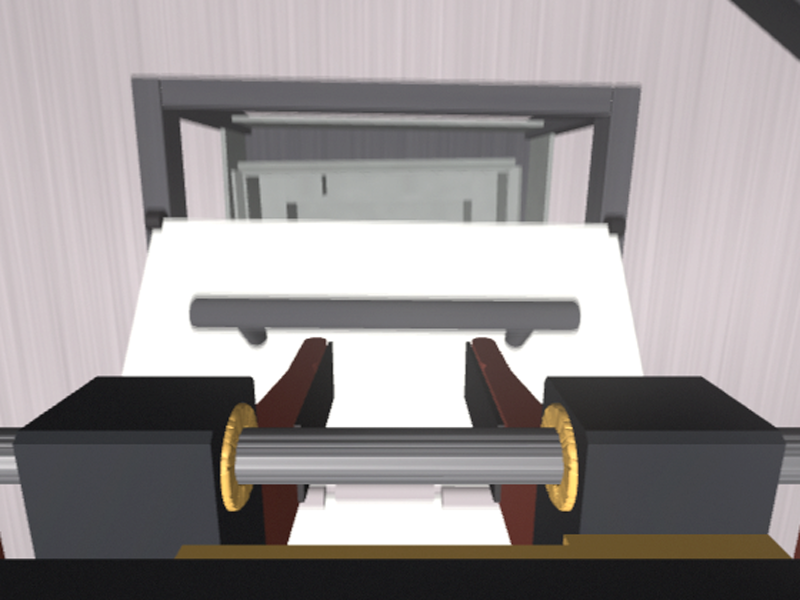

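View pics/s2.png

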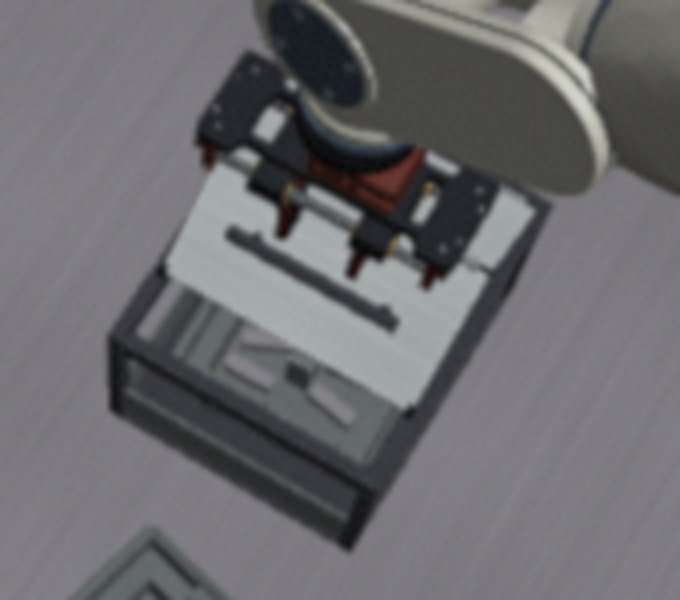

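```bash
python3 - <<'E'
from h import *
import pickle
f=.7
for n,bar,rim in(('w3',[(330,152),(497,159)],[(289,47),(542,61)]),('w5',[(193,312),(578,316)],[(133,76),(640,87)]),('w4',[],[(197,302),(606,303)])):
    o=pickle.load(open(f'pics/{n}.pkl','rb'));T=wcam(o);print(n,'cam',T[:3,3])
    for uv in rim:print(' rim',watz(T,np.array(uv)*f,150).round(1))
    for uv in bar:print(' bar',watz(T,np.array(uv)*f,209).round(1))
    print(' tcp px',wproj(T,[o['ee_pos']])/f)
print(proj('scene',[(524,-79,209),(459,-79,209),(589,-79,209),(528,-98,194)])-[250,80])
E
```

```text
w3 cam [516.35953898 -95.782794   619.81416331]
 rim [417.6   5.6 150. ]
 rim [630.6   4.3 150. ]
 bar [461.3 -80.  209. ]
 bar [589.4 -79.4 209. ]
 tcp px [[398.10047918 346.64124636]]
w5 cam [523.92962582 -35.01492114 381.65174207]
 rim [418.    4.6 150. ]
 rim [630.4   3.1 150. ]
 bar [457.4 -80.8 209. ]
 bar [590.2 -81.6 209. ]
 tcp px [[398.10047918 346.64124636]]
w4 cam [520.19610135  68.37420355 410.69607846]
 rim [417.6   5.  150. ]
 rim [629.5   5.5 150. ]
 tcp px [[398.10047918 346.64124636]]
[[77.34717951 69.482191  ]
 [98.82534348 81.51256234]
 [56.22560927 57.6515553 ]
 [79.08571876 65.56587682]]
```

Request:
arm_command(
  increments=[
    [[0,0,0],0],
  ],
)

```text
t: 5.6
ee_pos: [528.1, -99.0, 194.3]
orientation: [-3.126, -0.013, -0.03]
ft_force: [0.7, 0.8, -0.0]
width: 43.9
```

```bash
python3 shot.py w6; python3 - <<'E'
from h import *
s=get_image('scene')[:,:,::-1];t=get_image('top')[:,:,::-1]
cv2.imwrite('pics/s3.png',cv2.resize(s[90:190,270:390],None,fx=6,fy=6,interpolation=cv2.INTER_CUBIC))
cv2.imwrite('pics/t3.png',cv2.resize(t[190:310,300:450],None,fx=5,fy=5,interpolation=cv2.INTER_CUBIC))
print(get_obs()['ee_pos'])
E
```

```text
[528.1 -99.  194.3] 0.5 [ 0.0194  0.0154 -0.9997] 5.6 [-12.6  16.8 105.4   1.3  56.9 -13.7] 43.93316249391386 [ 0.7  0.8 -0. ]
[528.08867893 -98.47618148 194.33597135]
```

View pics/w6v.png

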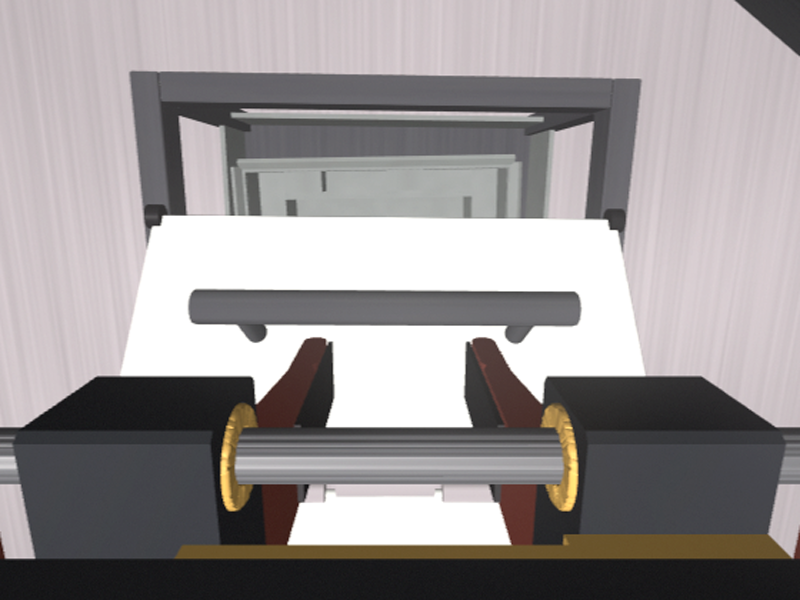

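View pics/s3.png

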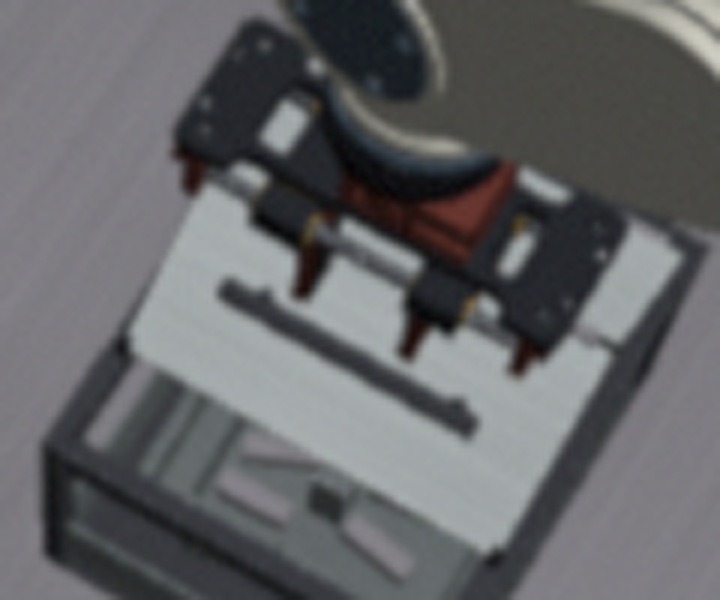

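View pics/t3.png

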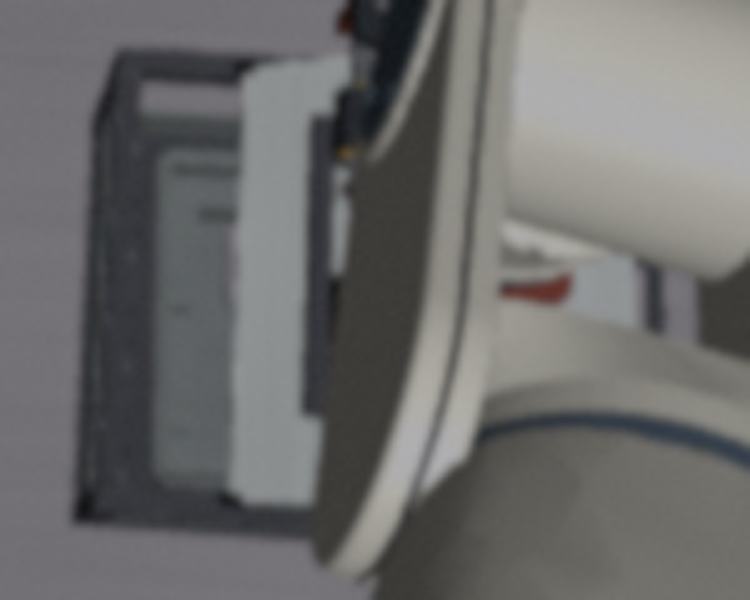

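```bash
python3 - <<'E'
from h import *
import pickle
f=.7
for n,bar,fe in(('w3',[(330,152),(497,159)],[(297,122),(530,132)]),('w6',[(193,307),(578,310)],[(161,216),(608,220)])):
    o=pickle.load(open(f'pics/{n}.pkl','rb'));T=wcam(o)
    for uv in fe:print(' free',watz(T,np.array(uv)*f,156).round(1))
    for uv in bar:print(' bar',watz(T,np.array(uv)*f,209).round(1))
E
```

```text
free [425.6 -54.6 156. ]
 free [625.  -53.7 156. ]
 bar [461.3 -80.  209. ]
 bar [589.4 -79.4 209. ]
 free [426.9 -53.2 156. ]
 free [620.  -53.9 156. ]
 bar [457.7 -79.9 209. ]
 bar [590.1 -80.7 209. ]
```

```bash
python3 - <<'E'
from h import *
print(proj('scene',[(499,-99,194),(557,-99,194),(499,-99,230),(557,-99,230)]))
print(proj('scene',[(459,-80,209),(589,-80,209)]))
E
```

```text
[[338.66673951 150.51832141]
 [319.94793833 140.07237708]
 [340.31021608 144.78590542]
 [321.05841445 134.09258095]]
[[349.01311191 161.21251119]
 [306.41879759 137.36126637]]
```

Request:
arm_command(
  increments=[
    [[-0.2,0,-2],0],
    [[0,0,-3],0],
    [[0,0,-2],0],
    [[0,-1.5,0],0],
    [[0,-2,0],0],
    [[0,-1.5,0],0],
    [[0,0,0],0],
  ],
)

```text
t: 6.45
ee_pos: [522.3, -43.3, 264.4]
orientation: [-3.124, -0.016, -0.025]
ft_force: [-0.4, -0.3, -0.0]
width: 44.1
```

Request:
arm_command(
  increments=[
    [[0,0,2.5],0],
    [[0,0,2.5],0],
    [[0,0,1.8],0],
    [[0,0,0],0],
    [[0,0,0],0],
  ],
)

```text
t: 6.95
ee_pos: [522.0, -39.7, 191.6]
orientation: [-3.124, -0.023, -0.021]
ft_force: [0.3, -0.7, -0.2]
width: 43.9
```

```bash
python3 shot.py w7
```

```text
[522.  -39.7 191.6] 0.8 [ 0.0131  0.0176 -0.9998] 6.95 [ -6.3  16.  107.    1.3  56.4  -7.9] 43.89065042942646 [ 0.3 -0.7 -0.2]
```

View pics/w7v.png

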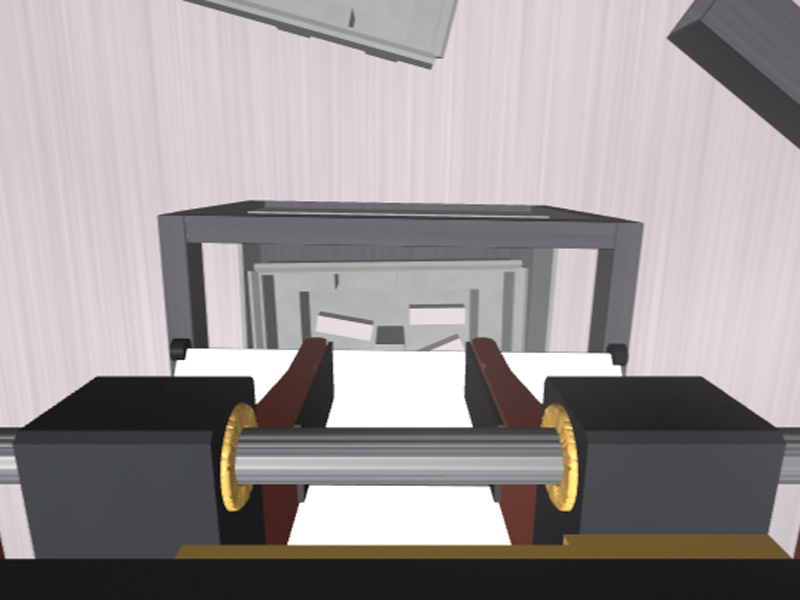

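Request:
arm_command(
  increments=[
    [[0,0.5,0],0],
    [[0,0.5,0],0],
    [[0,0.5,0],0],
  ],
)

```text
t: 7.3
ee_pos: [523.4, -55.6, 193.6]
orientation: [-3.124, -0.024, -0.026]
ft_force: [0.2, -0.3, 0.3]
width: 43.7
```

Request:
arm_command(
  increments=[
    [[0,0.5,0],0],
    [[0,0.5,0],0],
  ],
)

```text
t: 7.5
ee_pos: [524.2, -67.0, 194.4]
orientation: [-3.125, -0.024, -0.029]
ft_force: [-0.4, -0.2, -0.8]
width: 43.9
```

Request:
arm_command(
  increments=[
    [[0,0.5,0],0],
  ],
)

```text
t: 7.6
ee_pos: [524.3, -72.7, 194.5]
orientation: [-3.125, -0.023, -0.03]
ft_force: [-1.1, -0.8, -0.5]
width: 43.6
```

Request:
arm_command(
  increments=[
    [[0,0.5,0],0],
  ],
)

```text
t: 7.7
ee_pos: [524.5, -78.3, 194.5]
orientation: [-3.125, -0.023, -0.03]
ft_force: [0.2, -0.1, 0.4]
width: 44.1
```

Request:
arm_command(
  increments=[
    [[0,0.5,0],0],
  ],
)

```text
t: 7.8
ee_pos: [524.5, -83.8, 194.4]
orientation: [-3.125, -0.023, -0.03]
ft_force: [-0.2, 0.4, 0.5]
width: 43.6
```

```bash
python3 shot.py w8;  python3 - <<'E'
from h import *
s=get_image('scene')[:,:,::-1]
cv2.imwrite('pics/s4.png',cv2.resize(s[90:190,270:390],None,fx=6,fy=6,interpolation=cv2.INTER_CUBIC))
E
```

```text
[524.5 -83.8 194.4] 0.8 [ 0.0191  0.0165 -0.9997] 7.8 [-11.1  16.3 106.1   1.4  56.7 -12.6] 43.640539495384225 [-0.2  0.4  0.5]
```

View pics/w8v.png

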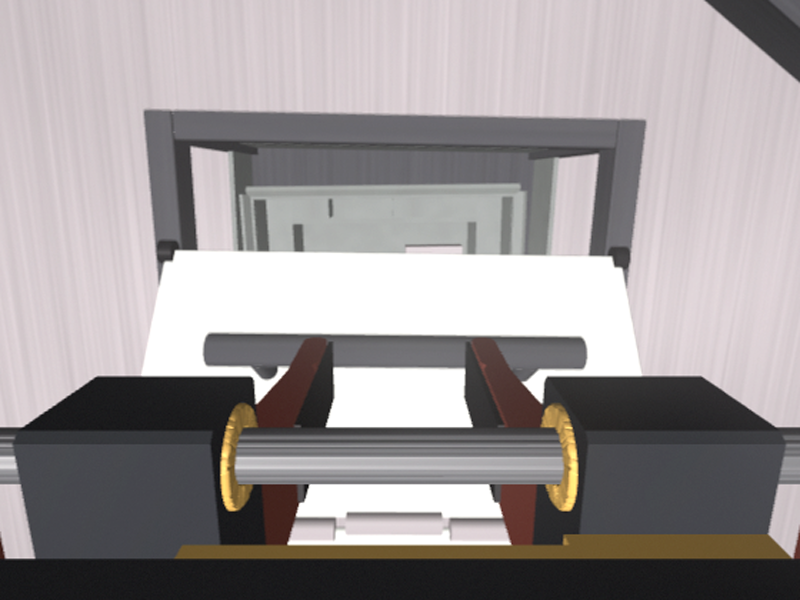

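View pics/s4.png

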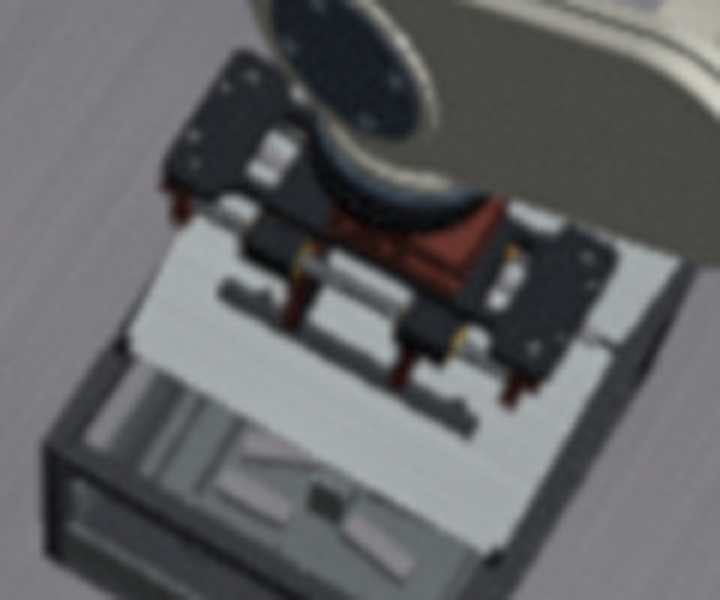

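Request:
arm_command(
  increments=[
    [[0,0,0.5],0],
    [[0,0,0.2],0],
  ],
)

```text
t: 8.1
ee_pos: [525.5, -81.6, 190.1]
orientation: [-3.12, -0.018, -0.032]
ft_force: [-7.7, 9.0, 22.5]
width: 44.0
```

Request:
arm_command(
  increments=[
    [[0,0,-2],0],
    [[0,-1.5,-0.5],0],
    [[0,-2,0],0],
    [[0,-0.7,0],0],
    [[0,0,1],0],
    [[0,0,1.5],0],
    [[0,0,1.5],0],
    [[0,0,0],0],
  ],
)

```text
t: 8.9
ee_pos: [523.6, -34.2, 171.3]
orientation: [-3.119, -0.022, -0.029]
ft_force: [-0.1, -0.2, 0.2]
width: 44.0
```

Request:
arm_command(
  increments=[
    [[0,0.7,0],0],
    [[0,0.7,0],0],
    [[0,0.7,0],0],
    [[0,0.5,0],0],
    [[0,0.5,0],0],
  ],
)

```text
t: 9.4
ee_pos: [524.3, -67.2, 171.2]
orientation: [-3.117, -0.02, -0.029]
ft_force: [-0.3, 5.1, 3.0]
width: 43.9
```

Request:
arm_command(
  increments=[
    [[0,0.5,0],0],
    [[0,0.5,0],0],
  ],
)

```text
t: 9.6
ee_pos: [524.8, -78.1, 171.8]
orientation: [-3.117, -0.019, -0.031]
ft_force: [-0.4, 2.6, 1.5]
width: 44.0
```

Request:
arm_command(
  increments=[
    [[0,1,0],0],
    [[0,1,0],0],
    [[0,1,0],0],
    [[0,1,0],0],
    [[0,1,0],0],
  ],
)

```text
t: 10.1
ee_pos: [524.9, -132.7, 169.9]
orientation: [-3.118, -0.021, -0.029]
ft_force: [1.2, 1.7, -0.7]
width: 44.0
```

Request:
arm_command(
  increments=[
    [[0,0.8,0],0],
    [[0,0.6,0],0],
    [[0,0.5,0],0],
  ],
)

```text
t: 10.4
ee_pos: [524.8, -154.6, 168.7]
orientation: [-3.118, -0.019, -0.028]
ft_force: [1.4, 1.5, -0.1]
width: 43.5
```

```bash
python3 shot.py w9
```

```text
[ 524.8 -154.6  168.7] 0.7 [ 0.0178  0.0232 -0.9996] 10.4 [-18.6  19.7 105.2   1.9  54.6 -20.4] 43.5166403949597 [ 1.4  1.5 -0.1]
```

View pics/w9v.png

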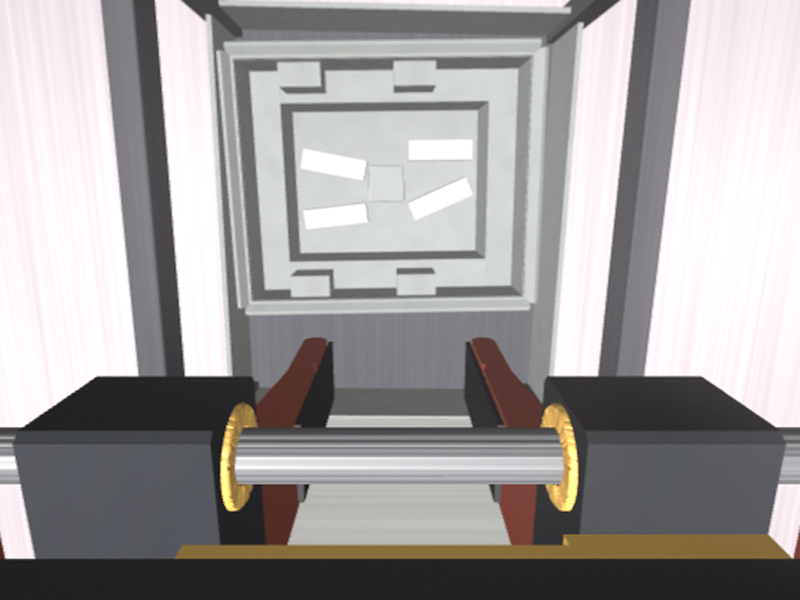

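Request:
arm_command(
  increments=[
    [[0,0.5,-0.2],0],
    [[0,0.5,-0.2],0],
    [[0,0.5,0],0],
  ],
)

```text
t: 10.75
ee_pos: [525.0, -170.8, 172.8]
orientation: [-3.119, -0.02, -0.028]
ft_force: [0.4, 0.0, -1.2]
width: 43.7
```

Request:
arm_command(
  increments=[
    [[0,0.4,0],0],
    [[0,0.4,0],0],
  ],
)

```text
t: 10.95
ee_pos: [525.2, -179.5, 172.8]
orientation: [-3.119, -0.02, -0.029]
ft_force: [-0.0, 1.2, -0.3]
width: 43.9
```

Request:
arm_command(
  increments=[
    [[0,0.3,0],0],
  ],
)

```text
t: 11.05
ee_pos: [525.2, -181.6, 172.7]
orientation: [-3.116, -0.018, -0.028]
ft_force: [1.9, 15.2, 2.7]
width: 43.6
```

Request:
arm_command(
  increments=[
    [[0,0.2,0],0],
  ],
)

```text
t: 11.15
ee_pos: [525.2, -181.5, 172.7]
orientation: [-3.111, -0.015, -0.028]
ft_force: [2.2, 14.7, 3.6]
width: 43.6
```

Request:
arm_command(
  increments=[
    [[0,-1,0],0],
    [[0,-2,-1],0],
    [[0,-3,-3],0],
    [[0,-3,-4],0],
    [[0,-1,-4],0],
    [[0,0,-4],0],
    [[0,0,0],0],
    [[0,0,0],0],
  ],
)

```text
t: 11.95
ee_pos: [521.1, -82.6, 341.5]
orientation: [-3.115, -0.018, -0.029]
ft_force: [-0.7, 1.3, -0.2]
width: 43.8
```

```bash
python3 shot.py w10;  python3 - <<'E'
from h import *
s=get_image('scene')[:,:,::-1]
cv2.imwrite('pics/s5.png',cv2.resize(s[80:220,260:400],None,fx=4,fy=4,interpolation=cv2.INTER_CUBIC))
E
```

```text
[521.1 -82.6 341.5] 0.6 [ 0.0183  0.0267 -0.9995] 11.95 [-11.4   7.4  97.1   1.8  74.8 -12.5] 43.78616318546561 [-0.7  1.3 -0.2]
```

View pics/w10v.png

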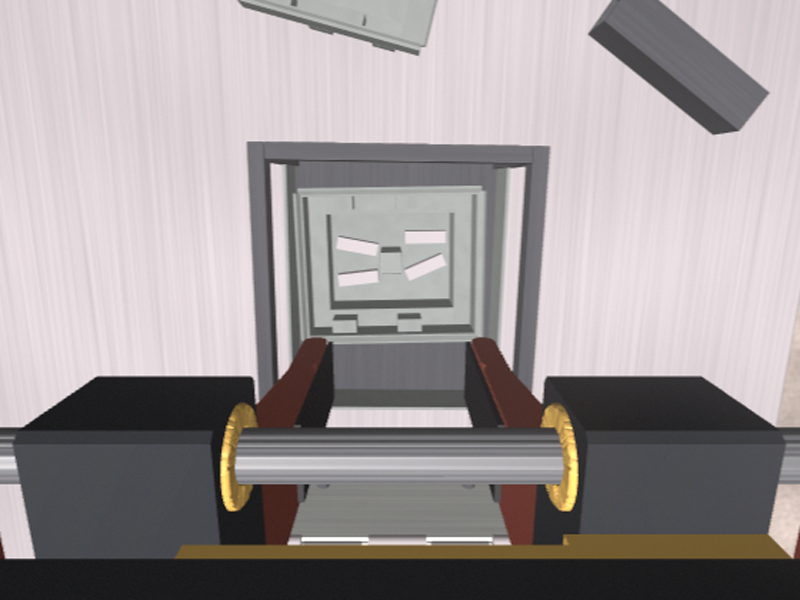

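View pics/s5.png

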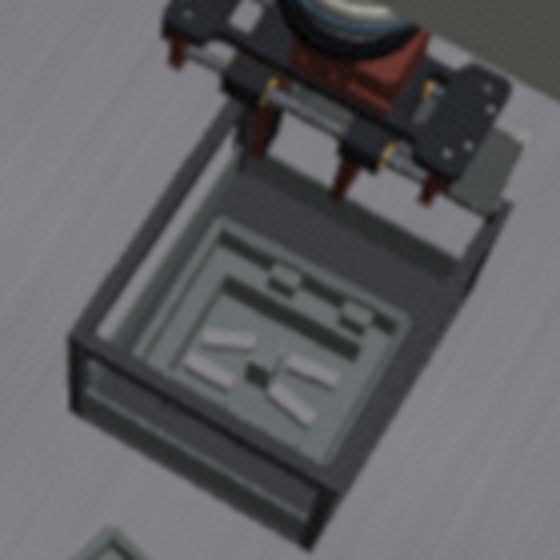

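```bash
python3 - <<'E'
import cv2
im=cv2.imread('pics/w9.png');cv2.imwrite('pics/w9c.png',cv2.resize(cv2.convertScaleAbs(im[10:230,140:420],alpha=1.2),None,fx=2.7,fy=2.7,interpolation=cv2.INTER_CUBIC))
E
```

```text
(no output)
```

View pics/w9c.png

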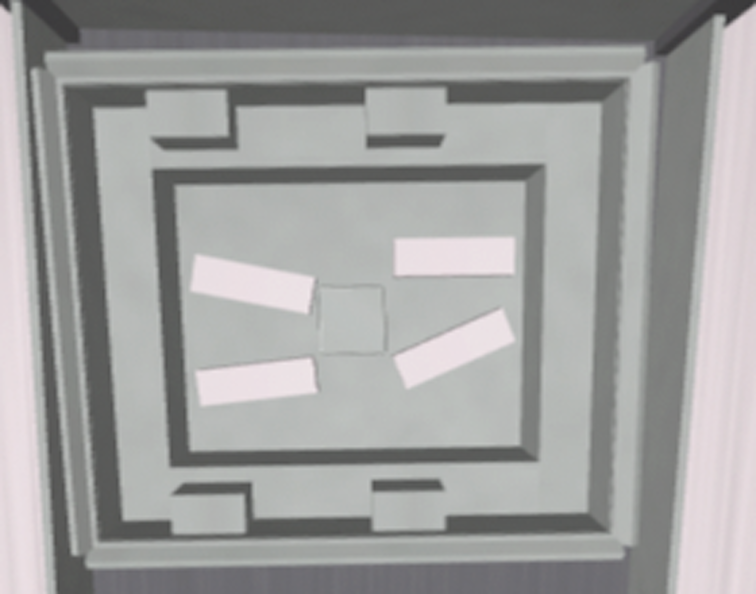

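```bash
cat > lower.py <<'E'
from h import *
import pickle
T=wcam(pickle.load(open('pics/w9.pkl','rb')))
u=lambda p:np.array(p)/2.7+[140,10]
W=lambda p,z:watz(T,u(p),z)
C=[W(p,80) for p in[(65,87),(632,80),(608,532),(98,542)]]
print('inner',np.round(C,1)); print(np.mean(C,0).round(1))
L=[W(p,68) for p in[(187,113),(406,111),(209,513),(409,510)]]
print('lugs',np.round(L,1))
print('post',[W(p,52).round(1) for p in[(318,287),(384,287),(386,353),(318,353),(351,320)]])
print('lip',[W(p,80).round(1) for p in[(48,55),(648,48),(625,555),(88,565)]])
E
python3 lower.py
```

```text
inner [[ 444.1  -35.8   80. ]
 [ 592.9  -31.9   80. ]
 [ 594.2 -154.    80. ]
 [ 446.5 -158.    80. ]]
[519.4 -94.9  80. ]
lugs [[ 473.7  -39.5   68. ]
 [ 534.   -38.1   68. ]
 [ 476.9 -151.6   68. ]
 [ 536.9 -150.3   68. ]]
post [array([509. , -85.1,  52. ]), array([528.9, -84.8,  52. ]), array([ 529.8, -104.5,   52. ]), array([ 509. , -104.7,   52. ]), array([519. , -94.7,  52. ])]
lip [array([440.2, -28.2,  80. ]), array([596.6, -24.1,  80. ]), array([ 599.7, -160.8,   80. ]), array([ 443.3, -164.8,   80. ])]
```

```bash
python3 - <<'E'
from h import *
C=[atz('top',np.array(p)/3.2+[200,190],76) for p in[(112,103),(275,155),(212,357),(45,305)]]
print(np.round(C,1),np.mean(C,0))
d=C[0]-C[3];print(np.degrees(np.arctan2(d[1],d[0])),np.linalg.norm(d),np.linalg.norm(C[0]-C[1]))
d=C[1]-C[2];print(np.degrees(np.arctan2(d[1],d[0])))
E
```

```text
[[577.7 213.4  76. ]
 [545.1  85.2  76. ]
 [390.6 122.4  76. ]
 [420.5 249.9  76. ]] [483.48876875 167.75359389  76.        ]
-13.077162886908306 161.3633294652834 132.3096681233531
-13.546933336975126
```

```bash
python3 - <<'E'
from h import *
plan([((483.5,165,280),76.7)],4,7)
E
```

```text
11 [[[-0.32,-2.26,0.55],-6.9],[[-0.04,-2.28,0.55],-6.9],[[0.23,-2.27,0.55],-6.9],[[0.5,-2.22,0.55],-6.9],[[0.76,-2.15,0.55],-6.9],[[1.02,-2.04,0.55],-6.9],[[1.25,-1.9,0.55],-6.9],[[1.47,-1.73,0.56],-6.9],[[1.67,-1.55,0.55],-7.0],[[1.85,-1.33,0.56],-6.9],[[2.0,-1.1,0.55],-7.0]]
pred [483.5 165.  280. ] 76.7
```

Request:
arm_command(
  increments=[
    [[-0.3,-2.3,0.5],-6.9],
    [[0,-2.3,0.5],-6.9],
    [[0.2,-2.3,0.5],-6.9],
    [[0.5,-2.2,0.5],-6.9],
    [[0.8,-2.2,0.5],-6.9],
    [[1,-2,0.5],-6.9],
    [[1.2,-1.9,0.5],-6.9],
    [[1.5,-1.7,0.5],-6.9],
    [[1.7,-1.5,0.5],-7],
    [[1.8,-1.3,0.5],-7],
    [[1.5,-0.8,0.5],-7],
    [[0,0,0],0],
    [[0,0,0],0],
    [[0,0,0],0],
  ],
)

```text
t: 13.45
ee_pos: [469.8, 162.3, 267.1]
orientation: [-2.399, -1.986, 0.006]
ft_force: [0.6, -0.0, -0.2]
width: 44.2
```

```bash
python3 shot.py w11
```

```text
[469.8 162.3 267.1] 79.2 [-0.0201  0.0186 -0.9996] 13.45 [ 16.8   9.2 104.8   1.5  66.8 -63. ] 44.161525026898644 [ 0.6 -0.  -0.2]
```

View pics/w11v.png

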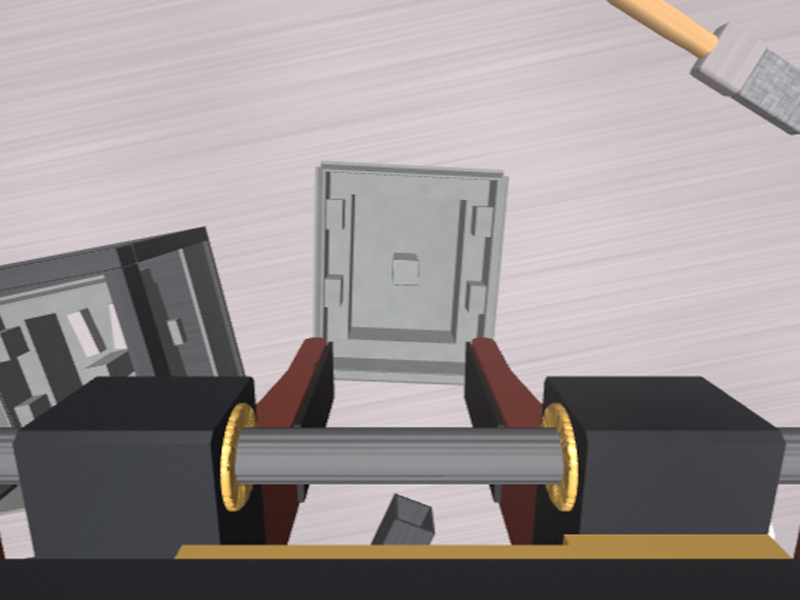

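```bash
python3 - <<'E'
import cv2
im=cv2.imread('pics/w11.png');cv2.imwrite('pics/w11c.png',cv2.resize(cv2.convertScaleAbs(im[105:275,210:370],alpha=1.3),None,fx=3.5,fy=3.5,interpolation=cv2.INTER_CUBIC))
E
```

```text
(no output)
```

View pics/w11c.png

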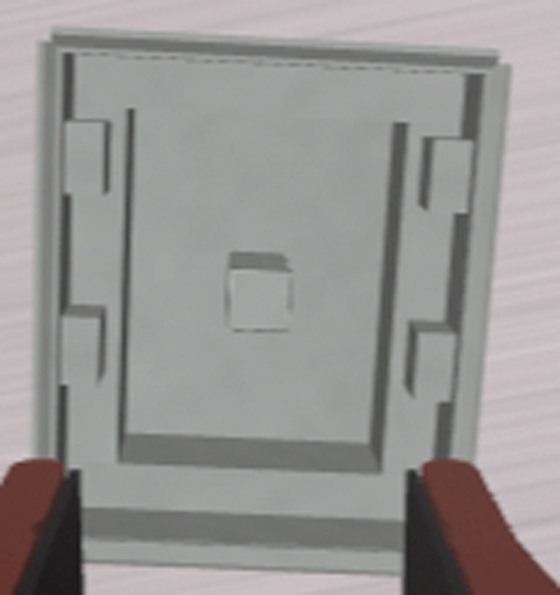

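```bash
cat > upper.py <<'E'
from h import *
import pickle
T=wcam(pickle.load(open('pics/w11.pkl','rb')))
W=lambda p,z:watz(T,np.array(p)/3.5+[210,105],z)
L=[W(p,64) for p in[(87,156),(83,345),(452,175),(436,360)]]
print('lugs',np.round(L,1))
for a,b in((0,1),(2,3)):
    d=L[b]-L[a];print(np.degrees(np.arctan2(d[1],d[0])),np.linalg.norm(d))
d=L[0]-L[2];print(np.degrees(np.arctan2(d[1],d[0])),np.linalg.norm(d))
d=W((510,65),76)-W((40,42),76);print(np.degrees(np.arctan2(d[1],d[0])),np.linalg.norm(d))
P=[W(p,48) for p in[(229,268),(292,268),(290,331),(229,328)]];print('post',np.round(P,1),np.mean(P,0).round(1))
th=np.radians(-13);print('ctr from lugs',np.mean(L,0)+14*np.array([np.cos(th),np.sin(th),0]))
E
python3 upper.py
```

```text
lugs [[425.4 126.5  64. ]
 [482.6 112.7  64. ]
 [452.1 235.   64. ]
 [508.6 221.2  64. ]]
-13.580054565197875 58.85752704543338
-13.766280692854638 58.20417995771832
-103.84890975566388 111.74126662552989
76.45146513031537 136.84329089259134
post [[469.7 162.1  48. ]
 [473.6 182.1  48. ]
 [493.9 177.7  48. ]
 [489.1 158.3  48. ]] [481.6 170.   48. ]
ctr from lugs [480.81074396 170.72143533  64.        ]
```

```bash
python3 - <<'E'
from h import *
plan([((481.3,170.3,130),76.4)],3.2,7)
E
```

```text
5 [[[0.2,0.19,2.74],0.6],[[0.2,0.19,2.74],0.6],[[0.21,0.19,2.74],0.5],[[0.21,0.19,2.75],0.6],[[0.21,0.19,2.74],0.5]]
pred [481.3 170.3 130. ] 76.4
```

Request:
arm_command(
  increments=[
    [[0.2,0.2,2.7],0.6],
    [[0.2,0.2,2.7],0.6],
    [[0.2,0.2,2.7],0.6],
    [[0.2,0.2,2.7],0.5],
    [[0.1,0.1,2.5],0.5],
    [[0,0,0],0],
    [[0,0,0],0],
    [[0,0,0],0],
  ],
)

```text
t: 14.3
ee_pos: [483.7, 166.8, 133.9]
orientation: [-2.469, -1.905, -0.005]
ft_force: [-0.2, 0.1, -0.3]
width: 43.6
```

```bash
python3 shot.py w12
```

```text
[483.7 166.8 133.9] 75.3 [-0.0115  0.0201 -0.9997] 14.3 [ 16.9  20.2 110.3   1.7  49.8 -59.5] 43.57059574266034 [-0.2  0.1 -0.3]
```

View pics/w12v.png

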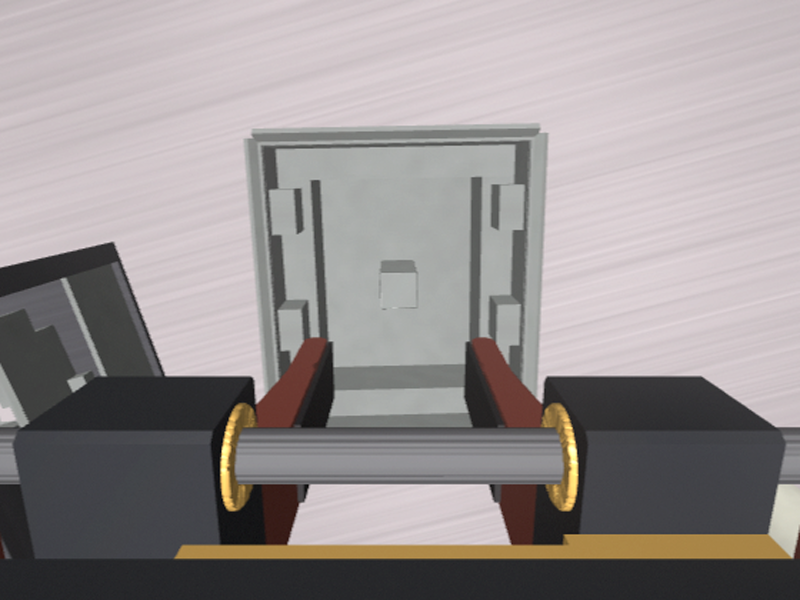

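```bash
python3 - <<'E'
from h import *
import pickle
T=wcam(pickle.load(open('pics/w12.pkl','rb')));T1=wcam(pickle.load(open('pics/w11.pkl','rb')))
W=lambda p,z:watz(T,np.array(p)*.7,z)
for z in(40,48,56):print(z,W((398,289),z).round(1),watz(T1,np.array((260,299))/3.5+[210,105],z).round(1))
P=[W(p,48) for p in[(380,271),(416,271),(417,308),(380,307)]];print(np.round(P,1))
d=W((547,133),76)-W((247,138),76);print(np.degrees(np.arctan2(d[1],d[0])),np.linalg.norm(d))
L=[W(p,64) for p in[(285,212),(292,326),(511,207),(507,323)]];print(np.round(L,1))
for a,b in((0,1),(2,3)):
    d=L[b]-L[a];print(np.degrees(np.arctan2(d[1],d[0])),np.linalg.norm(d))
print(np.mean(L,0)+14*np.array([.972,-.234,0]))
E
```

```text
40 [482.6 169.   40. ] [483. 170.  40.]
48 [480.9 169.3  48. ] [481.6 170.   48. ]
56 [479.2 169.6  56. ] [480.1 170.1  56. ]
[[468.9 162.5  48. ]
 [473.9 181.1  48. ]
 [493.9 176.6  48. ]
 [488.1 157.3  48. ]]
76.22057017074562 136.17877854783143
[[425.9 126.3  64. ]
 [482.3 112.2  64. ]
 [452.  234.2  64. ]
 [509.6 219.9  64. ]]
-14.035029426668572 58.08283906148762
-13.969407126186214 59.32537660001629
[481.04704265 169.8862034   64.        ]
```

Request:
arm_command(
  increments=[
    [[0.05,-0.15,1.5],-0.5],
    [[0,0,2.5],-0.4],
    [[0,0,2.5],0],
    [[0,0,2],0],
    [[0,0,1],0],
    [[0,0,0],0],
    [[0,0,0],0],
  ],
)

```text
t: 15.05
ee_pos: [490.6, 172.0, 46.4]
orientation: [-2.46, -1.928, -0.035]
ft_force: [-0.1, 0.3, -0.6]
width: 43.7
```

```bash
python3 shot.py w13
```

```text
[490.6 172.   46.4] 76.2 [ 0.0081  0.0261 -0.9996] 15.05 [ 17.2  28.8 112.4   2.1  37.9 -60.7] 43.740795145107626 [-0.1  0.3 -0.6]
```

View pics/w13v.png

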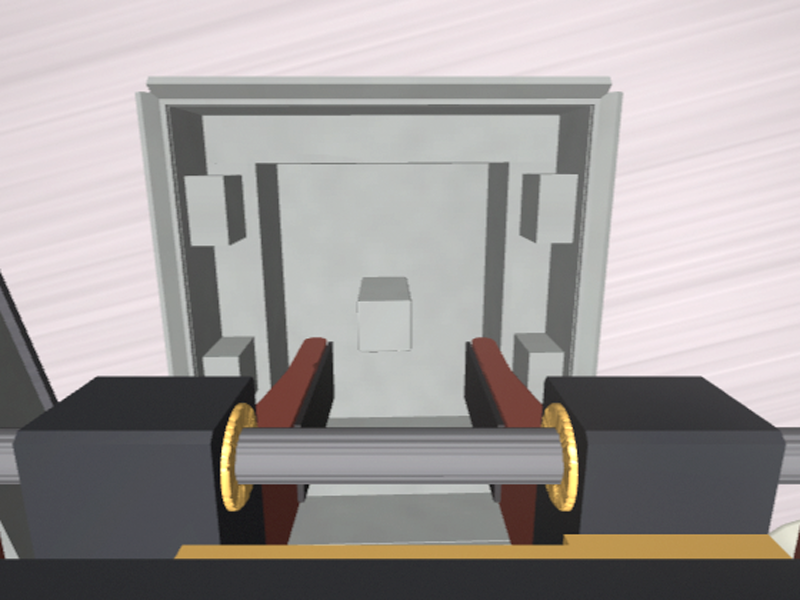

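Request:
arm_command(
  increments=[
    [[-0.2,-0.5,0.3],0],
    [[-0.2,-0.5,0.5],0],
    [[0,0,0.5],0],
    [[0,0,0],0],
    [[0,0,0],0],
  ],
)

```text
t: 15.6
ee_pos: [480.5, 171.2, 34.8]
orientation: [-2.461, -1.929, -0.042]
ft_force: [-0.3, -0.5, -0.5]
width: 44.0
```

```bash
python3 shot.py w14
```

```text
[480.5 171.2  34.8] 76.2 [ 0.0123  0.0274 -0.9995] 15.6 [ 17.4  29.4 114.    2.2  35.5 -60.5] 43.959015105647545 [-0.3 -0.5 -0.5]
```

View pics/w14v.png

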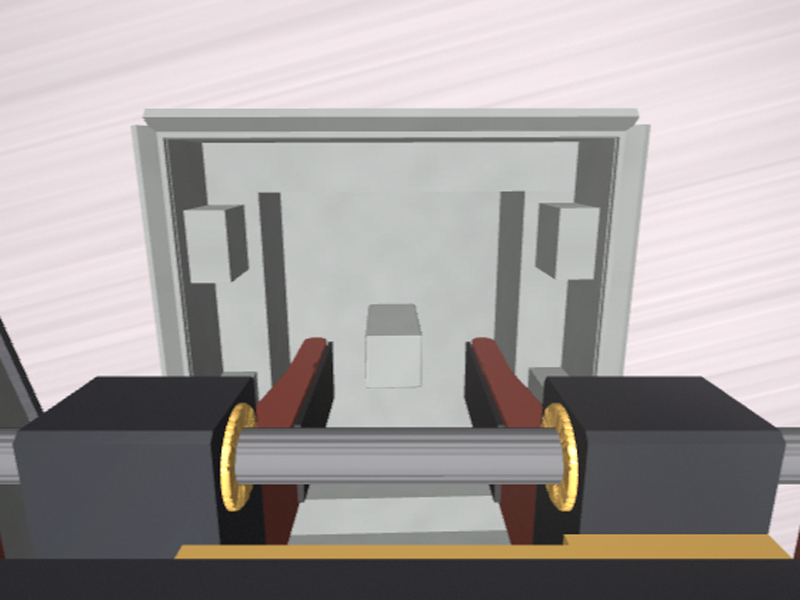

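Request:
arm_command(
  increments=[
    [[-0.15,-0.1,0.8],0],
    [[0,-0.1,0.8],0],
    [[0,0,0.8],0],
    [[0,0,0.3],0],
    [[0,0,0],0],
  ],
)

```text
t: 16.15
ee_pos: [478.5, 170.9, 5.0]
orientation: [-2.461, -1.929, -0.041]
ft_force: [0.6, -0.2, -0.2]
width: 43.8
```

```bash
python3 shot.py w15
```

```text
[478.5 170.9   5. ] 76.2 [ 0.0119  0.0273 -0.9996] 16.15 [ 17.5  32.5 114.6   2.4  31.8 -60.8] 43.84735212162113 [ 0.6 -0.2 -0.2]
```

View pics/w15v.png

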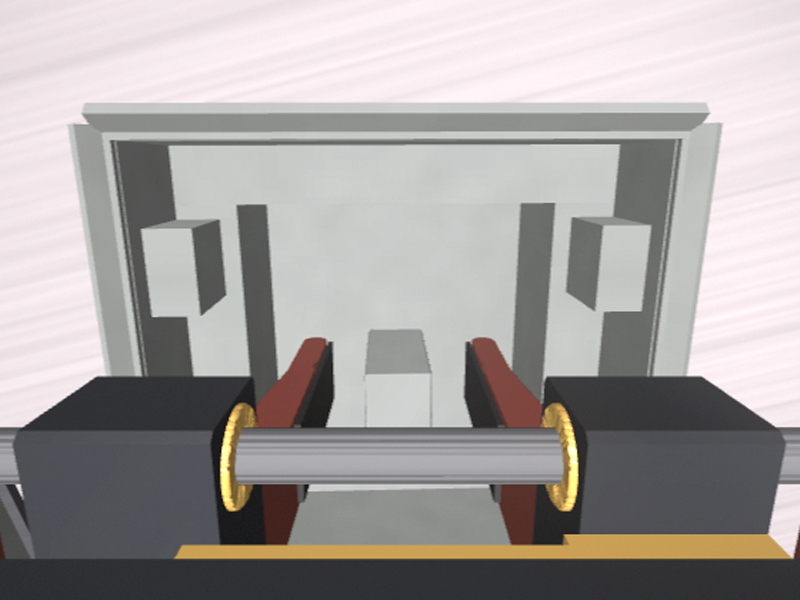

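Request:
arm_command(
  increments=[
    [[0,0.3,0],0],
    [[0,0,0],0],
  ],
)

```text
t: 16.4
ee_pos: [481.9, 170.2, 5.3]
orientation: [-2.461, -1.929, -0.042]
ft_force: [1.0, 0.7, -0.3]
width: 43.7
```

Request:
arm_command(
  increments=[
    [[0,0,0],0],
    [[0,0,0],0],
    [[0,0,0],0],
    [[0,0,0],0],
  ],
  gripper=0,
)

```text
t: 16.8
ee_pos: [482.4, 170.2, 6.0]
orientation: [-2.462, -1.93, -0.043]
ft_force: [-0.6, -1.5, -0.4]
width: 20.1
```

Request:
arm_command(
  increments=[
    [[0,0,-0.5],0],
    [[0,0,-1],0],
    [[0,0,-1.5],0],
    [[0,0,-1],0],
    [[0,0,0],0],
    [[0,0,0],0],
  ],
)

```text
t: 17.4
ee_pos: [479.7, 168.5, 47.8]
orientation: [-2.461, -1.929, -0.038]
ft_force: [-0.0, -0.1, -6.0]
width: 19.7
```

```bash
python3 shot.py w16; python3 - <<'E'
from h import *
s=get_image('scene')[:,:,::-1]
cv2.imwrite('pics/s6.png',cv2.resize(s[80:320,230:410],None,fx=2.5,fy=2.5,interpolation=cv2.INTER_CUBIC))
E
```

```text
[479.7 168.5  47.8] 76.2 [ 0.0098  0.0266 -0.9996] 17.4 [ 17.2  27.9 113.9   2.1  37.2 -60.7] 19.714040490702494 [-0.  -0.1 -6. ]
```

View pics/w16v.png

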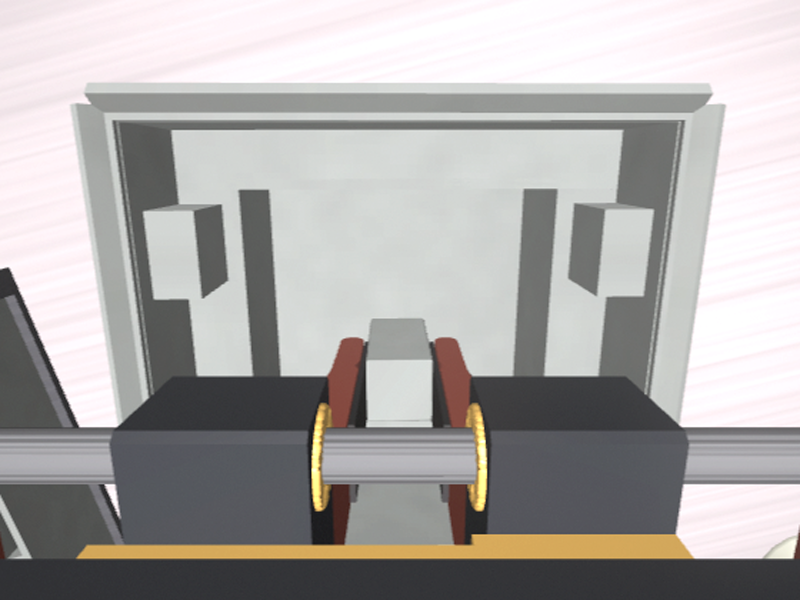

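View pics/s6.png

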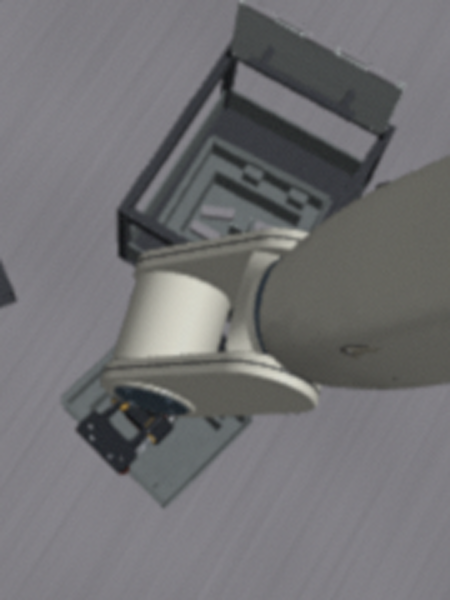

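Request:
arm_command(
  increments=[
    [[0,0,-2],0],
    [[0,0,-3],0],
    [[0,0,-3],0],
    [[0,0,-3],0],
    [[0,0,-3],0],
    [[0,0,-2],4],
    [[0,0,-1],7],
    [[0,0,0],8],
    [[0,0,0],8],
    [[0,0,0],8],
    [[0,0,0],8],
    [[0,0,0],8],
    [[0,0,0],8],
    [[0,0,0],8],
    [[0,0,0],8],
    [[0,0,0],8],
    [[0,0,0],8],
    [[0,0,0],8],
    [[0,0,0],0],
    [[0,0,0],0],
  ],
)

```text
t: 19.5
ee_pos: [467.0, 160.6, 209.1]
orientation: [-3.045, 0.722, 0.037]
ft_force: [-0.5, 0.1, -5.4]
width: 20.0
```

```bash
python3 - <<'E'
from h import *
p,y,M,o=st();print(p.round(1),round(y,1),M[:,2].round(4),np.degrees(o['qpos']).round(1),o['width'],o['ft_force'].round(1))
plan([((519.3,60,260),-20),((519.3,-94.8,260),-88.7)],3,8)
E
```

```text
[467.  160.6 209.1] -26.7 [-0.0201  0.0174 -0.9996] [ 16.7  12.8 108.6   1.5  59.3  42.6] 19.98983229203609 [-0.5  0.1 -5.4]
14 [[[1.84,1.33,-1.02],-1.3],[[1.81,1.37,-1.02],-1.3],[[1.78,1.41,-1.02],-1.4],[[1.74,1.45,-1.02],-1.3],[[1.7,1.49,-1.01],-1.4],[[0.59,1.62,-0.0],7.6],[[0.8,1.52,-0.0],7.6],[[0.99,1.41,-0.0],7.6],[[1.17,1.26,-0.0],7.7],[[1.33,1.09,-0.0],7.6],[[1.46,0.91,-0.0],7.7],[[1.57,0.71,-0.0],7.6],[[1.64,0.49,-0.0],7.7],[[1.7,0.27,-0.0],7.6]]
pred [519.3 -94.8 260. ] -88.7
```

```bash
python3 - <<'E'
from h import *
plan([((505,90,245),-88.7),((519.3,-80,245),-88.7)],3,8)
E
```

```text
14 [[[0.82,0.58,-0.45],7.8],[[0.89,0.46,-0.45],7.7],[[0.94,0.33,-0.45],7.8],[[0.98,0.2,-0.45],7.7],[[1.0,0.07,-0.45],7.8],[[1.0,-0.07,-0.45],7.7],[[0.99,-0.2,-0.45],7.8],[[0.95,-0.33,-0.44],7.7],[[2.84,-0.17,-0.0],0.0],[[2.84,-0.17,-0.0],0.0],[[2.84,-0.17,-0.0],0.0],[[2.83,-0.18,-0.0],0.0],[[2.84,-0.17,-0.0],0.0],[[2.83,-0.18,-0.0],0.0]]
pred [519.3 -80.  245. ] -88.7
```

Request:
arm_command(
  increments=[
    [[0.8,0.6,-0.5],7.8],
    [[0.9,0.5,-0.5],7.7],
    [[0.9,0.3,-0.5],7.8],
    [[1,0.2,-0.5],7.7],
    [[1,0,-0.5],7.8],
    [[1,0,-0.4],7.7],
    [[1,-0.2,-0.4],7.8],
    [[1,-0.3,-0.4],7.7],
    [[2,-0.2,0],0],
    [[2.8,-0.2,0],0],
    [[2.8,-0.2,0],0],
    [[2.8,-0.2,0],0],
    [[2.5,-0.2,0],0],
    [[1.5,-0.2,0],0],
    [[0,0,0],0],
    [[0,0,0],0],
  ],
)

```text
t: 21.1
ee_pos: [517.6, -63.3, 237.0]
orientation: [2.253, -2.176, -0.052]
ft_force: [1.0, 0.3, -4.8]
width: 19.7
```

```bash
python3 shot.py w17; python3 - <<'E'
from h import *
s=get_image('scene')[:,:,::-1];t=get_image('top')[:,:,::-1]
cv2.imwrite('pics/s7.png',cv2.resize(s[80:240,240:400],None,fx=3.5,fy=3.5,interpolation=cv2.INTER_CUBIC))
E
```

```text
[517.6 -63.3 237. ] -88.0 [-0.0296  0.0167 -0.9994] 21.1 [ -8.7  13.9 103.1   0.8  64.8  79. ] 19.65388270903339 [ 1.   0.3 -4.8]
```

View pics/w17v.png

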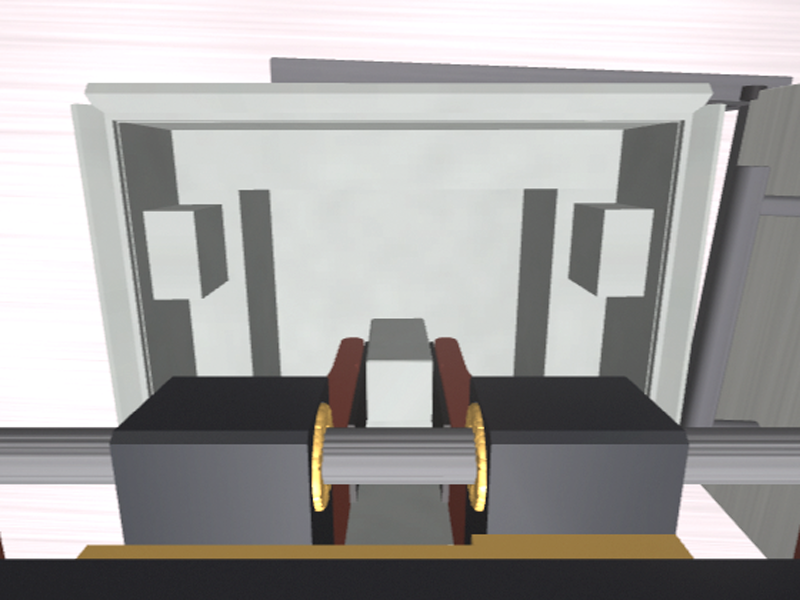

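View pics/s7.png

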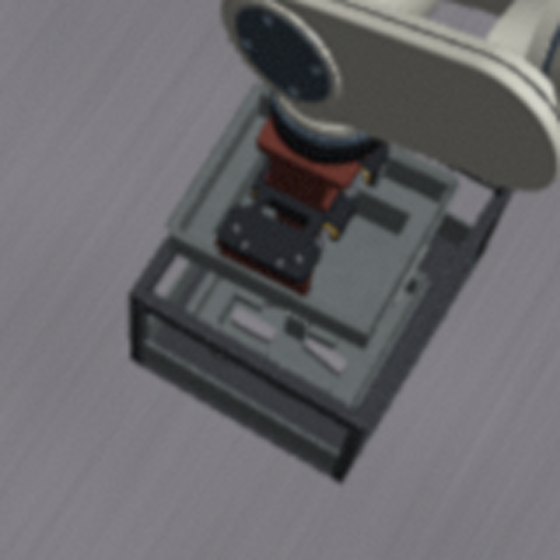

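Request:
arm_command(
  increments=[
    [[1,0,0.5],0.4],
    [[1.2,-0.1,1],0.3],
    [[0.7,0,2],0],
    [[0,0,2],0],
    [[0,0,2],0],
    [[0,0,0],0],
    [[0,0,0],0],
  ],
)

```text
t: 21.95
ee_pos: [517.8, -93.2, 156.8]
orientation: [2.243, -2.186, -0.049]
ft_force: [-0.3, 0.3, -4.7]
width: 20.0
```

```bash
cat > pos.py <<'E'
from h import *
p,y,M,o=st();U=p+M@np.array([-.9,-.95,6])
print('tcp',p.round(1),'yaw',round(y,1),'z',M[:,2].round(4),'U',U.round(1),'F',o['ft_force'].round(1),'w',round(o['width'],1),'t',o['t'])
d=np.array([519.3,-94.8,68])-U
print('tool-axis shift to target (mm)',(M.T@d).round(1))
E
python3 pos.py
```

```text
tcp [517.8 -93.2 156.8] yaw -88.5 z [-0.0287  0.0156 -0.9995] U [518.5 -92.2 150.8] F [-0.3  0.3 -4.7] w 20.0 t 21.95
tool-axis shift to target (mm) [ 4.  -3.1 82.7]
```

Request:
arm_command(
  increments=[
    [[0.2,-0.2,1],0.1],
    [[0.1,0,2],0],
    [[0,0,2],0],
    [[0,0,0],0],
    [[0,0,0],0],
  ],
)

```text
t: 22.45
ee_pos: [522.8, -97.2, 107.9]
orientation: [2.245, -2.191, -0.038]
ft_force: [0.7, 0.3, -4.3]
width: 19.9
```

```bash
python3 pos.py; python3 shot.py w18;python3 - <<'E'
from h import *
s=get_image('scene')[:,:,::-1];t=get_image('top')[:,:,::-1]
cv2.imwrite('pics/s8.png',cv2.resize(s[80:220,250:390],None,fx=4,fy=4,interpolation=cv2.INTER_CUBIC))
E
```

```text
tcp [522.8 -97.2 107.9] yaw -88.6 z [-0.0206  0.0136 -0.9997] U [523.6 -96.2 101.9] F [ 0.7  0.3 -4.3] w 19.9 t 22.45
tool-axis shift to target (mm) [-1.   3.5 34. ]
[522.8 -97.2 107.9] -88.6 [-0.0206  0.0136 -0.9997] 22.45 [-12.1  24.5 107.9   0.7  48.9  76. ] 19.922399269718206 [ 0.7  0.3 -4.3]
```

View pics/w18v.png

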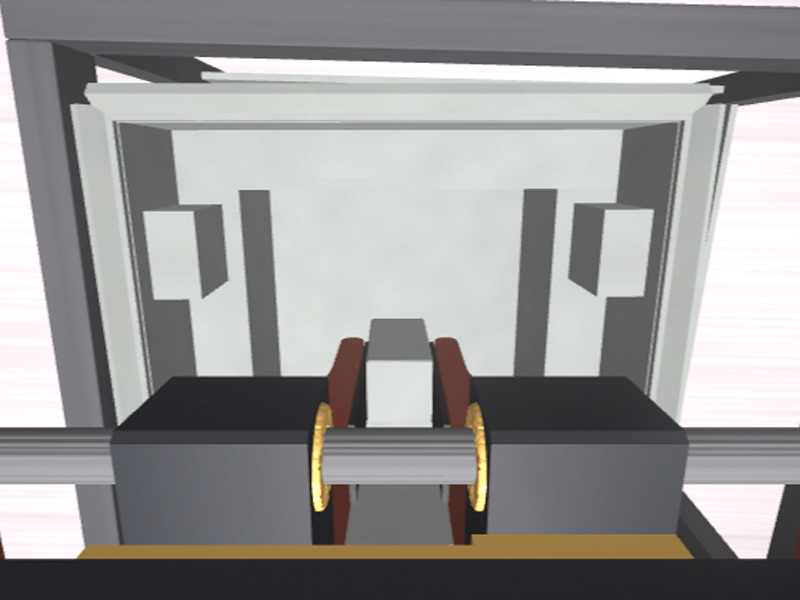

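View pics/s8.png

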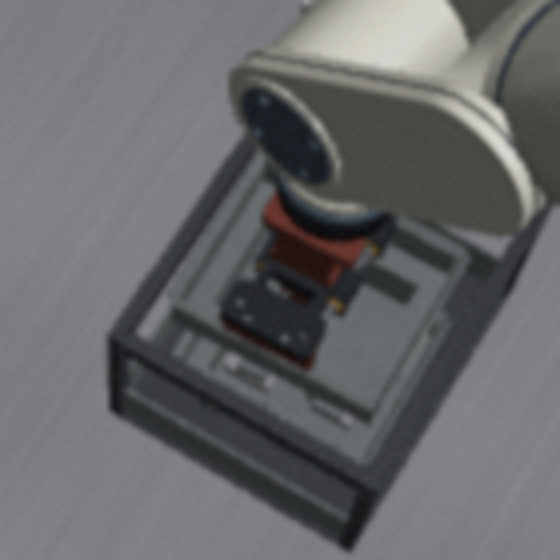

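Request:
arm_command(
  increments=[
    [[-0.1,0.3,0.2],0.1],
    [[0,0.1,0.4],0],
    [[0,0,0.4],0],
    [[0,0,0],0],
    [[0,0,0],0],
  ],
)

```text
t: 23.1
ee_pos: [519.5, -96.2, 99.7]
orientation: [2.245, -2.195, -0.032]
ft_force: [0.6, 0.4, -6.4]
width: 19.8
```

```bash
python3 pos.py
```

```text
tcp [519.5 -96.2  99.7] yaw -88.7 z [-0.0162  0.0127 -0.9998] U [520.3 -95.2  93.7] F [ 0.6  0.4 -6.4] w 19.8 t 23.1
tool-axis shift to target (mm) [-0.1  0.6 25.8]
```

Request:
arm_command(
  increments=[
    [[0,0.1,0.5],0],
    [[0,0,0.5],0],
    [[0,0,0.3],0],
    [[0,0,0],0],
  ],
)

```text
t: 23.5
ee_pos: [518.2, -96.0, 85.5]
orientation: [2.244, -2.195, -0.032]
ft_force: [-0.8, 0.4, -6.7]
width: 19.9
```

```bash
python3 pos.py
```

```text
tcp [518.2 -96.   85.5] yaw -88.7 z [-0.0164  0.0127 -0.9998] U [519.  -95.1  79.5] F [-0.8  0.4 -6.7] w 19.9 t 23.5
tool-axis shift to target (mm) [-0.1 -0.5 11.5]
```

```bash
python3 shot.py w19
```

```text
[518.2 -96.   85.5] -88.7 [-0.0164  0.0127 -0.9998] 23.5 [-12.1  26.1 109.3   0.7  45.7  76.1] 19.948497295087517 [-0.8  0.4 -6.7]
```

View pics/w19v.png

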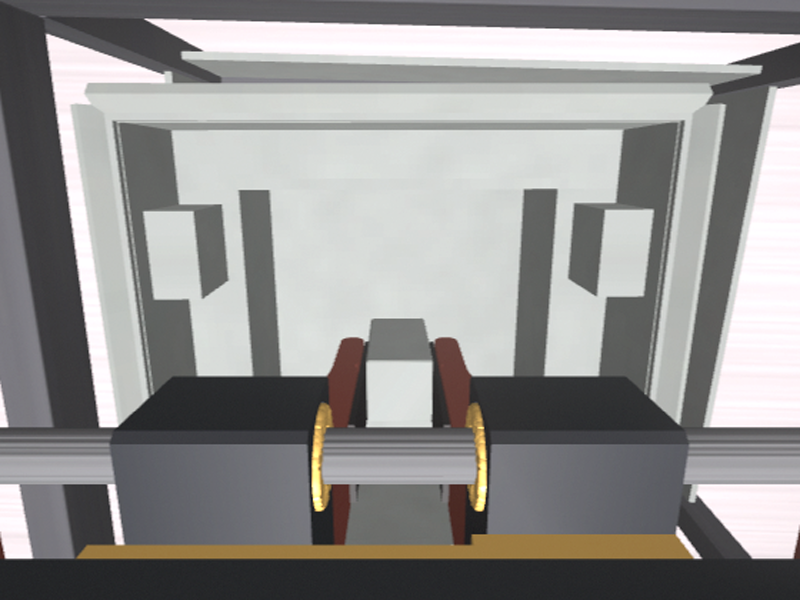

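Request:
arm_command(
  increments=[
    [[0,0,0.3],0],
    [[0,0,0.2],0],
  ],
)

```text
t: 23.75
ee_pos: [518.6, -96.1, 80.6]
orientation: [2.245, -2.195, -0.031]
ft_force: [0.0, 0.1, -5.3]
width: 19.7
```

Request:
arm_command(
  increments=[
    [[0,0,0.2],0],
    [[0,0,0.1],0],
  ],
)

```text
t: 23.95
ee_pos: [518.5, -96.0, 77.3]
orientation: [2.245, -2.195, -0.031]
ft_force: [-0.5, 0.4, -6.0]
width: 20.1
```

```bash
python3 pos.py
```

```text
tcp [518.5 -96.   77.3] yaw -88.7 z [-0.0155  0.0125 -0.9998] U [519.4 -95.   71.3] F [-0.5  0.4 -6. ] w 20.1 t 23.95
tool-axis shift to target (mm) [-0.2  0.   3.3]
```

Request:
arm_command(
  increments=[
    [[0,0,0.15],0],
    [[0,0,0.1],0],
  ],
)

```text
t: 24.15
ee_pos: [518.8, -95.8, 74.9]
orientation: [2.245, -2.196, -0.031]
ft_force: [-1.9, 4.1, 2.3]
width: 19.8
```

Request:
arm_command(
  increments=[
    [[0,0,0.15],0],
    [[0,0,0.1],0],
  ],
)

```text
t: 24.35
ee_pos: [519.1, -95.1, 73.8]
orientation: [2.246, -2.196, -0.031]
ft_force: [-5.3, 3.8, 9.8]
width: 19.7
```

```bash
python3 pos.py
```

```text
tcp [519.1 -95.1  73.8] yaw -88.7 z [-0.0143  0.0135 -0.9998] U [520.  -94.1  67.8] F [-5.3  3.8  9.8] w 19.7 t 24.35
tool-axis shift to target (mm) [ 0.7  0.7 -0.2]
```

Request:
arm_command(
  increments=[
    [[0,0,0.15],0],
    [[0,0,0.1],0],
  ],
)

```text
t: 24.55
ee_pos: [519.2, -95.0, 73.7]
orientation: [2.246, -2.196, -0.03]
ft_force: [-4.1, 1.6, 6.5]
width: 20.1
```

Request:
arm_command(
  increments=[
    [[0,0,0.15],0],
    [[0,0,0.15],0],
  ],
)

```text
t: 24.75
ee_pos: [519.2, -95.0, 73.6]
orientation: [2.246, -2.195, -0.029]
ft_force: [-6.5, 2.5, 15.0]
width: 19.6
```

```bash
python3 pos.py; python3 shot.py w20
```

```text
tcp [519.2 -95.   73.6] yaw -88.7 z [-0.0135  0.0125 -0.9998] U [520.  -94.   67.6] F [-6.5  2.5 15. ] w 19.6 t 24.75
tool-axis shift to target (mm) [ 0.8  0.7 -0.4]
[519.2 -95.   73.6] -88.7 [-0.0135  0.0125 -0.9998] 24.75 [-12.   27.2 109.6   0.8  44.1  76.1] 19.63312187485196 [-6.5  2.5 15. ]
```

View pics/w20v.png

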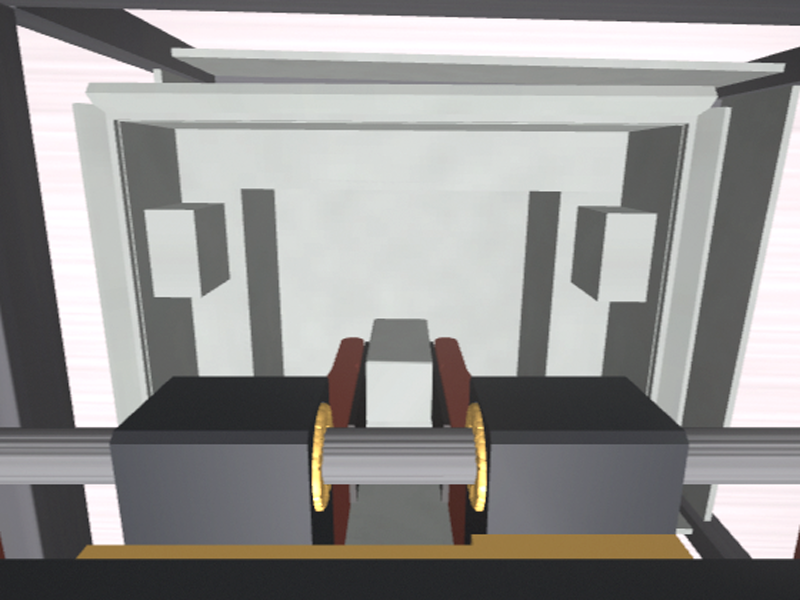

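Request:
arm_command(
  increments=[
    [[0,0,0.2],0],
    [[0,0,0.25],0],
  ],
)

```text
t: 25.0
ee_pos: [519.2, -95.0, 73.5]
orientation: [2.247, -2.195, -0.028]
ft_force: [-11.3, 2.8, 30.9]
width: 20.0
```

Request:
arm_command(
  increments=[
    [[0,0,-0.1],0],
    [[0,0,0],0],
    [[0,0,0],0],
    [[0,0,0],0],
  ],
  gripper=0.5,
)

```text
t: 25.4
ee_pos: [521.6, -95.9, 76.9]
orientation: [-2.246, 2.194, 0.019]
ft_force: [-0.0, -0.6, -0.3]
width: 43.8
```

```bash
python3 pos.py; python3 shot.py w21
```

```text
tcp [521.6 -95.9  76.9] yaw -88.7 z [-0.0071  0.0103 -0.9999] U [522.5 -94.9  70.9] F [-0.  -0.6 -0.3] w 43.8 t 25.4
tool-axis shift to target (mm) [-0.1  3.2  2.9]
[521.6 -95.9  76.9] -88.7 [-0.0071  0.0103 -0.9999] 25.4 [-12.   26.9 109.5   0.7  44.1  76.1] 43.786753141974316 [-0.  -0.6 -0.3]
```

View pics/w21v.png

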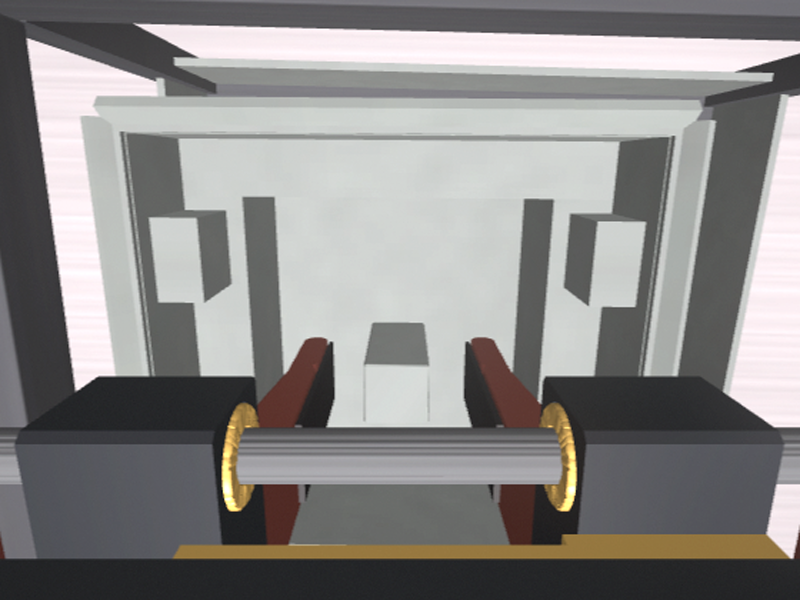

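Released, with no force left on the tool. I'll retreat straight up and look at the stack.

Request:
arm_command(
  increments=[
    [[0,0,-1],0],
    [[0,0,-2],0],
    [[0,0,-3],0],
    [[0,0,-4],0],
    [[0,0,-4],0],
    [[0,0,-4],0],
    [[0,0,-4],0],
    [[0,0,0],0],
    [[0,0,0],0],
    [[0,0,0],0],
  ],
)

```text
t: 26.45
ee_pos: [522.0, -98.2, 308.4]
orientation: [-2.246, 2.195, 0.022]
ft_force: [0.7, 0.6, -0.7]
width: 43.8
```

```bash
python3 shot.py w22
```

```text
[522.  -98.2 308.4] -88.7 [-0.0093  0.0105 -0.9999] 26.45 [-12.2  10.1  98.2   0.5  72.4  76.3] 43.80049750949563 [ 0.7  0.6 -0.7]
```

View pics/w22v.png

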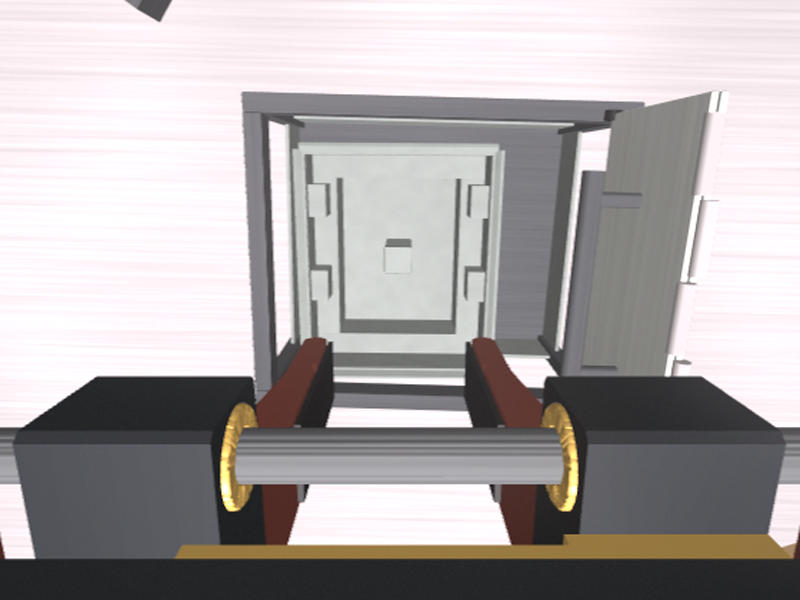

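```bash
python3 - <<'E'
import cv2
im=cv2.imread('pics/w22.png');cv2.imwrite('pics/w22c.png',cv2.resize(cv2.convertScaleAbs(im[90:270,190:370],alpha=1.1),None,fx=3.3,fy=3.3,interpolation=cv2.INTER_CUBIC))
E
```

```text
(no output)
```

View pics/w22c.png

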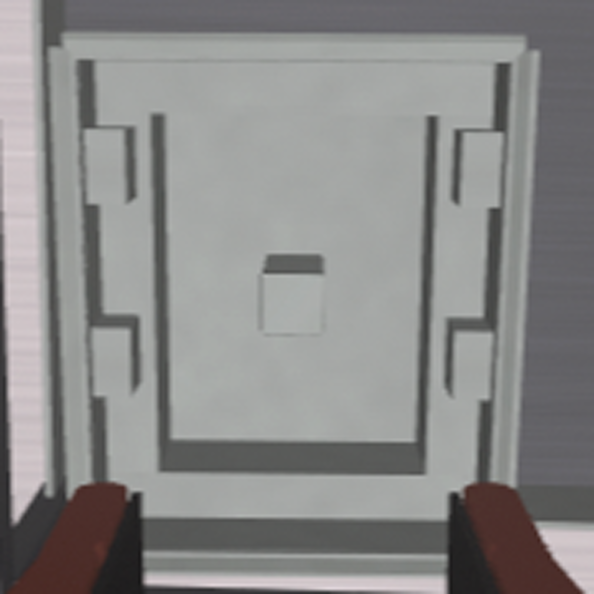

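Request:
arm_command(
  increments=[
    [[-2,0,-1],0],
    [[-4,0,-1],0],
    [[-4,0,-1],0],
    [[-4,0,0],0],
    [[-4,0,0],0],
    [[-4,0,0],0],
    [[-4,0,0],0],
    [[-2,0,0],0],
    [[0,0,0],0],
    [[0,0,0],0],
  ],
)

```text
t: 27.5
ee_pos: [508.4, 190.4, 325.6]
orientation: [2.227, -2.182, -0.051]
ft_force: [0.4, 0.1, -0.9]
width: 44.1
```

```bash
python3 shot.py w23; python3 - <<'E'
from h import *
s=get_image('scene')[:,:,::-1];t=get_image('top')[:,:,::-1]
cv2.imwrite('pics/s9.png',s);cv2.imwrite('pics/t9.png',t)
cv2.imwrite('pics/s9c.png',cv2.resize(s[80:220,260:400],None,fx=4,fy=4,interpolation=cv2.INTER_CUBIC))
cv2.imwrite('pics/t9c.png',cv2.resize(t[190:310,300:450],None,fx=5,fy=5,interpolation=cv2.INTER_CUBIC))
E
```

```text
[508.4 190.4 325.6] -88.8 [-0.0396  0.0068 -0.9992] 27.5 [ 18.6  11.1  94.6   1.1  76.2 107.1] 44.06198890882562 [ 0.4  0.1 -0.9]
```

View pics/s9c.png

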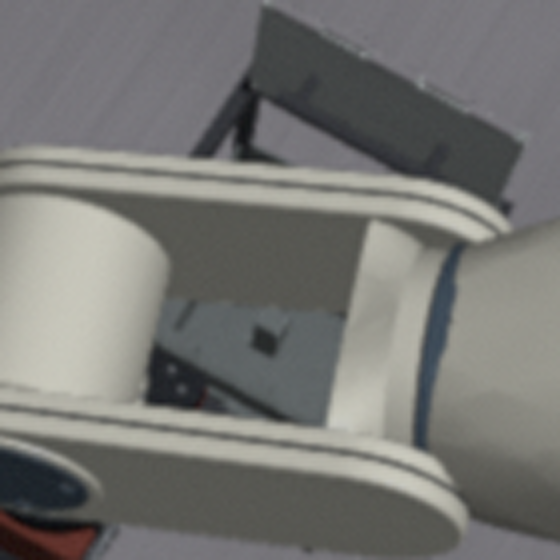

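View pics/t9c.png

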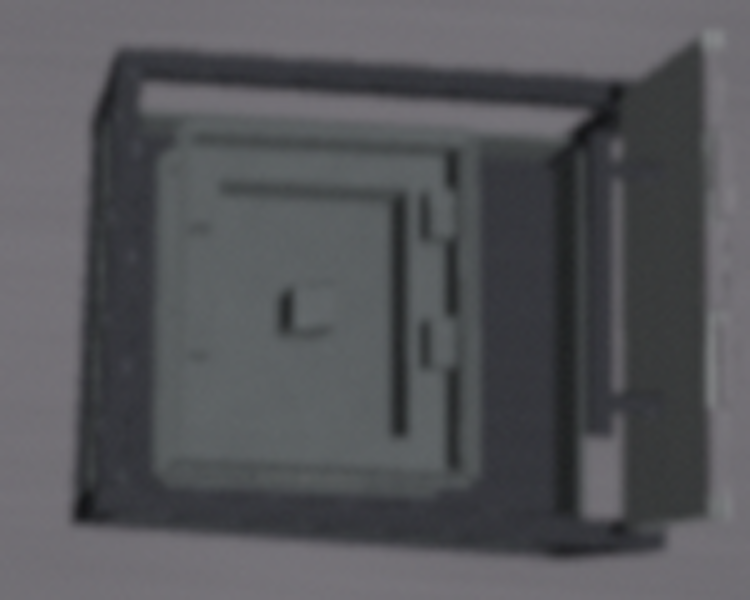

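View pics/s9.png

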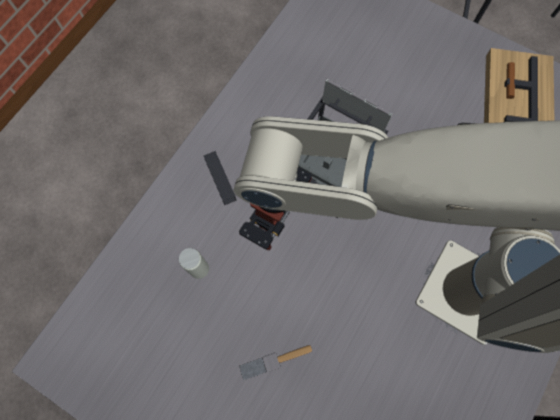

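```bash
python3 - <<'E'
from h import *
import pickle
def run(name,px,X,init):
    T=wcam(pickle.load(open(f'pics/{name}.pkl','rb')))
    def tf(q): return R.from_euler('ZYX',q[3:]).apply(X)+q[:3]
    f=lambda q:(wproj(T,tf(q))-px).ravel()
    r=least_squares(f,init);J=np.linalg.inv(r.jac.T@r.jac);sd=np.sqrt(np.diag(J))*.5
    print(name,'pos',r.x[:3].round(1),'ypr deg',np.degrees(r.x[3:]).round(1),'sd',sd[:3].round(1),np.degrees(sd[3:]).round(1),'res',np.abs(r.fun).max().round(2))
X=np.array([(-44,-56,64),(-44,56,64),(16,-56,64),(16,56,64),(-10,-10,48),(-10,10,48),(10,10,48),(10,-10,48.)])
px=np.array([(107,167),(480,170),(111,362),(472,366),(260,272),(324,272),(324,334),(260,334)])/3.3+[190,90]
run('w22',px,X,[519,-95,68,np.pi,0,0])
# reference: same fit on the upper tote standing on the bench (w11): image up=-x world
px=np.array([(87,156),(452,175),(83,345),(436,360),(229,268),(292,268),(290,331),(229,328)])/3.5+[210,105]
run('w11',px,X,[481,170,0,-.24,0,0])
px=np.array([(285,212),(511,207),(292,326),(507,323),(380,271),(416,271),(417,308),(380,307)])*.7
run('w12',px,X,[481,170,0,-.24,0,0])
E
```

```text
w22 pos [519.8 -94.5  67.7] ypr deg [180.7   0.2  -0.6] sd [1.2 1.5 1.4] [0.3 1.1 1.6] res 0.37
w11 pos [482.8 167.7  -2.1] ypr deg [-13.7  -2.2  -1. ] sd [1.4 1.7 1.7] [0.3 1.3 1.9] res 0.77
w12 pos [481.7 168.8  -2.7] ypr deg [-13.9  -0.5   0.6] sd [0.8 1.1 0.7] [0.2 0.8 1.2] res 0.92
```

```bash
python3 - <<'E'
from h import *
import pickle
T=wcam(pickle.load(open('pics/w22.pkl','rb')))
for p in[(594,172),(575,375)]:print('bar',watz(T,np.array(p)*.7,210).round(1))
for p in[(706,93),(725,92)]:print('top edge',watz(T,np.array(p)*.7,263).round(1))
E
```

```text
bar [ 586.9 -198.9  210. ]
bar [ 471.  -201.3  210. ]
top edge [ 620.3 -222.8  263. ]
top edge [ 620.8 -230.6  263. ]
```

View pics/w23v.png

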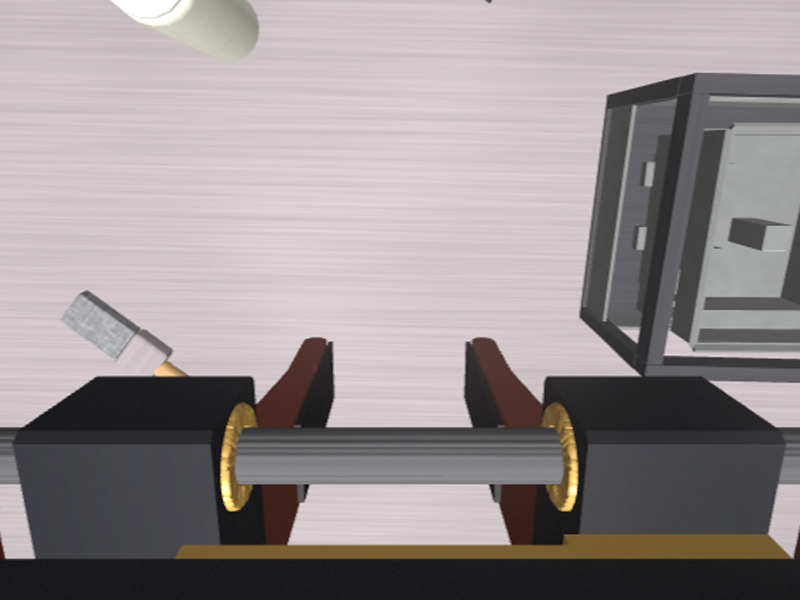

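```bash
python3 - <<'E'
from workcell import *
print(close_job(), get_obs()['t'])
E
```

```text
the job is handed in; nothing more can be done
the job is handed in; nothing more can be done
```

The cover is folded back against its stop, and the empty tote is stacked turned end for end on the tote in the bay. I handed the job in at about 27.6 s.

**Cover:**
- The first two tries to push the bar passed over the top of it. On the second I also pressed down on it, reaching about 22 N, and the cover did not move.
- The wrist image showed why: the fingers end about 22 mm short of the stated TCP. I worked lower after that.
- The cover then moved with 2 to 5 N and reached its stop at about 15 N. A later wrist view puts the bar about 3 mm beyond its nominal folded position, within measuring error.

**Tote:**
- I gripped it by its post, turned it about 165° and lowered it onto the lugs. Contact came at the expected height.
- The tool leaned about 1 to 2° throughout and I could not correct that directly. I pressed to about 31 N to level the tote before opening the fingers.
- A fit to the wrist picture after release puts its underside at 67.7 mm (68 mm expected). It is within 1 mm of the lower tote's centre and turned 180.7°, against 181.3° wanted. Its tilt reads 0.2° and 0.6°, but that estimate is only good to about 1 to 1.5°.

**Bystanders:** the spray can, brush and tube offcut look unmoved in the last scene picture. The arm was clear of everything at hand-in.

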